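Lock the rotating make-up organiser with its cam lever

TASK

Lock the loose make-up organiser on its base with the cam lever on its hub: with the lever open, screw the round nut under it to where the lever just begins to bite as it stands straight up, then flip the lever fully over until it lies flat on the other side. Feel for the bite: too loose and the organiser will not hold, too tight and the acrylic cracks; do not force the nut round while the lever is clamping. Leave the organiser facing as it is and the toiletries undisturbed, and let go.

Things in the scene. Friction and masses are not known exactly. Their poses are not given: they have to be found in the camera images.
- lever_pin (a point): fixed point at the middle of the cam lever's cross pin, on the vertical axis of the organiser's hub, 139 mm above the slab. Its z axis is up, its x axis is level and points the way the OPEN lever points, its y axis lies along the pin. The closed lever points along -x and just below level
- lever_grip (a point): centre of the small black barrel grip at the end of the lever, 78 mm from the pin; it swings with the lever, over the top, in the vertical x-z plane of lever_pin. The barrel is 18 mm across and 18 mm long (along y of lever_pin) and revolves freely on its own cross pin, so fingers pinching its two flat ends need not turn with the lever. The arm is a round rod 10 mm thick; held level, the lever weighs 0.4 N at the grip
- lever (a joint): lever angle, rad: 0 = open, level along +x of lever_pin; 1.57 = straight up; 3.14 = level along -x, dead centre; 3.22 = its stop, closed. Push needed at the barrel grip: under 1 N until the cam bites, then growing, about 2.5 N in the first 10 degrees past a bite at the upright, 7 to 8 N at 2.4 rad when the nut is right; then it fades to nothing at dead centre, past which it stays shut
- cam: steel roller of the lever's head, 30 mm across, 20 mm wide, centred 5 mm off the pin; it bears on the nut and rolls with little friction. Past the bite it presses by 5 mm x (cos(bite angle) - cos(lever angle)) against about 46 N per mm: the push at the grip is force x 5 mm x sin(lever angle) / 78 mm, and the lock force when closed about 230 N x (1 + cos(bite angle)). Origin: its centre
- nut_mid (a point): fixed point on the hub axis at mid height of the adjusting nut, 114 mm above the slab (the nut stands up to 2.5 mm lower or higher); axes as lever_pin. The nut is black, knurled and round, 50 mm across, 16 mm high, under the cam; the steel flange and acrylic tube below it are 48 mm across or less, so nothing is wider than the nut down to the compartment walls at 74 mm. With the lever open the nut can be gripped from above across y of nut_mid, or up to 0.7 rad either way
- nut (a joint): turn of the nut, rad, growing anticlockwise seen from above, which screws it up towards the cam (6 mm a turn): the lever bites earlier and locks harder. It tells only how far the nut has turned: the right value differs each time with the seat below. It starts too loose by about a fifteenth to half a turn. It takes about 0.3 N m and stays where it is left
- carousel_rim (a point): point on the rim of the clear acrylic carousel, 128 mm from the hub axis, 74 mm above the slab, on the open lever's side. The carousel is 260 mm across, its compartment walls reach 74 mm above the slab, its floor lies at 24 mm; it turns easily on its base until it is locked
- polish: glass nail polish bottle, 33 mm across, 68 mm tall, standing in a compartment; origin at the centre of its underside
- brush: black plastic make-up brush, 26 mm across, 104 mm tall, standing in a compartment; origin at the centre of its underside
- lipstick: dark lipstick tube, 21 mm across, 70 mm tall, standing in a compartment; origin at the centre of its underside
- cream_jar: low glass cream jar, 44 mm across, 34 mm tall, in the compartment under the open lever; origin at the centre of its underside
- curler: steel lash curler lying flat, 105 x 46 mm, 10 mm thick, in the wide compartment on the lever's closed side; origin at the centre of its underside
- toothbrush_cup: white ceramic cup, 78 mm across, 105 mm tall, with two toothbrushes standing to 190 mm; origin at the centre of its underside
- soap_dispenser: white ceramic soap dispenser with a steel pump, 68 mm across, 165 mm tall; origin at the centre of its underside
- perfume: square glass perfume bottle with a black cap, 28 x 52 mm, 102 mm tall; origin at the centre of its underside
Mind the look-alikes: they are no part of the job. Leave any orange look-alike of the soap_dispenser alone. There is more than one size of the polish; the job needs the larger.

How it is judged:
By the outcome, as a careful person would: the job done as asked, in the order asked, and still so for the second after the job is handed in, with the robot touching nothing.
It also fails if it takes over 72 s, if anything falls off the work surface, if the arm or the gripper's body presses on something with over 40 N, if the wrist force passes 120 N, or if a joint passes its speed limit or range.

ROBOT

A 6-joint arm with a two-finger parallel gripper is mounted at the origin on the work surface. World frame = base frame: x ahead of the robot, y to its left, z up, the work surface at z = 0. Lengths are in m, angles in rad, forces in N, time in s.
With the tool pointing down it reaches from about 0.25 to 0.725 m from the base axis. Payload 4 kg.
Tool frame: the origin (TCP) lies between the finger pads; the fingertips stand 11 mm ahead of it and the grasp point (between the pads) lies 8 mm behind it (tcp_to_tips is the z of the fingertips in the tool frame, in m); z points along the fingers, y is the direction in which the jaws open and shut (so a half turn about z gives the same grasp; the last joint's range is limited). The gripper opens to 85 mm and grips with 20 to 120 N. Pads are 22 mm wide; open, the fingers measure 114 mm over their backs; the gripper's body (76 mm by 85 mm) begins 54 mm behind the grasp point. The pads swing forward as they close: fully open they stand 13 mm farther back than shut.
Start: joints at [1.319, 0.241, 0.005, 1.335, 0, 1.571], TCP at [0.125, 0.484, 0.242] pointing down, gripper open.
Joint ranges: [-2.72, 2.72], [-1.05, 1.87], [-1.09, 1.28], [-1.99, 2.15], [-1.42, 1.44], [-3.14, 3.14]. Speed limits (rad/s): [2.79, 2.79, 3.14, 3.14, 3.14, 3.14].

INTERFACE

Orientations are given as a unit quaternion [x, y, z, w].
In Python, from workcell import * gives the robot as it stands.
- The arm moves only by the tool move_arm, never from a script. Its argument "moves" is a list that holds one entry, the list of rows, each a list of 7 numbers: the shift along the world's x, y, z in units of 500 mm (1.0 is 500 mm), then the turn, a rotation vector about the world's x, y, z in units of 30 degrees (1.0 is 30 degrees), then the closure, from -1 (fully open) to 1 (shut), so that 0 is half open. A call has 1 to 8 rows; each row shifts and turns the pose as measured when the row begins; what a row does not reach is not made up. A row lasts 1/12 s, in which the tool goes at most 41.7 mm and 7.16 degrees, less where a joint would pass 70% of its speed; a pose out of reach is approached as far as the arm can. A call with a number of a shift or a turn outside -1 to 1 is refused whole. A call with a gripper value outside its range is refused whole. The fingers move at their own pace and stop on an object; the grip force is fixed at half the most. Time passes only in rows, so rows that do not move let the fingers close. It gives the time, the measured TCP pose, the force and the opening at its end, in the units of the state.
- get_obs(): the state, without advancing time (a new reading comes with each control period).
- camera(name): name is "scene" or "side" or "wrist"; returns a dict with "pixels" (400x640x3 uint8, red, green, blue), "range_z" (400x640 float32, m along the optical axis (not along the pixel's ray), 0 where there is no reading), "fx", "fy", "cx", "cy" (pixels), "extrinsics" (4x4, takes a point from camera to world coordinates). Camera axes: x right, y down, z forward; pixel columns grow to the right and rows downward; lengths in m; the calibration is good to about 2 mm. A picture is of the moment at which its call begins.
- job_done(): hands the job in, once; it reports no verdict.
The state is a dict: "clock": time; "joint_pos": joint angles; "joint_vel": joint speeds; "tau": joint torques, N m; "eef_pos": TCP position; "tool_rot": TCP orientation; "ft_force": force on the tool from outside, world axes, zero at the start; "ft_torque": the same for the moment, N m; "grip_width": finger opening in m.
Only numpy, scipy, OpenCV 4.12 (cv2) and the standard library are available. Lean on these libraries where they do the work, as an engineer would, in place of code of your own. Each camera call takes 0.05 s, during which the arm holds its last target.

## Working session

There is one attempt and no reset: what is moved stays moved. The work goes in short steps, Python scripts to look and compute and a tool call to move; the robot and the scene stay as the last step left them, time stands still between calls to the robot, and variables do not carry over. Pictures are saved under pics/ and viewed, and the job is handed in when it is done.

Besides the shell and the picture viewer there is one more tool, called after "Call:" in YAML: its name, and indented under it one key for each argument. move_arm: Moves the arm, as the interface text tells. Shifts and turns lie within -1 to 1; 1 stands for 500 mm of shift or 30 degrees of turn. Its arguments: {"type":"object","properties":{"moves":{"type":"array","items":{"type":"array","items":{"type":"array","items":{"type":"number"}}}}},"required":["moves"]}

```bash
ls; mkdir -p pics; python3 - <<'E'
from workcell import *
import cv2,numpy as np
o=get_obs()
print(o)
for n in ["scene","side","wrist"]:
    c=camera(n); cv2.imwrite(f"pics/{n}0.png",c["pixels"][:,:,::-1]); np.savez(f"pics/{n}0.npz",**c)
    print(n,c["fx"],c["cx"],c["cy"],c["extrinsics"].round(3).tolist())
E
```

```text
pics
{'clock': 0.0, 'joint_pos': array([1.31898738e+00, 2.41413748e-01, 3.69799383e-03, 1.33519129e+00,
       3.58935932e-05, 1.57078446e+00]), 'joint_vel': array([-0.00168439,  0.00081726, -0.00029031,  0.00130049,  0.00016591,
       -0.00064508]), 'tau': array([ 2.33914689e-04, -3.72321761e+01,  2.52405953e+01,  1.70285994e-02,
        3.90083630e-05,  3.72319050e-06]), 'eef_pos': array([0.12441385, 0.48363522, 0.24140254]), 'tool_rot': array([ 1.25566159e-01,  9.92084687e-01, -1.04475213e-03, -1.50334741e-04]), 'ft_force': array([-0.4791441 , -0.06702585, -0.47909482]), 'ft_torque': array([-0.00217158,  0.0113684 , -0.03600238]), 'grip_width': 0.0851605662695188}
scene 405.4078042435919 317.7646350575288 205.62242854734876 [[0.097, 0.858, -0.505, 1.027], [0.995, -0.08, 0.054, -0.074], [0.006, -0.507, -0.862, 0.954], [0.0, 0.0, 0.0, 1.0]]
side 361.3696061581732 318.81805608010256 201.0792041043021 [[0.987, -0.082, 0.137, 0.385], [-0.159, -0.586, 0.794, -0.718], [0.015, -0.806, -0.592, 0.666], [0.0, 0.0, 0.0, 1.0]]
wrist 344.3570151418245 322.36570663493666 200.97422230786523 [[0.249, 0.93, 0.271, 0.056], [0.969, -0.238, -0.071, 0.501], [-0.001, 0.28, -0.96, 0.374], [0.0, 0.0, 0.0, 1.0]]
```

View pics/scene0.png

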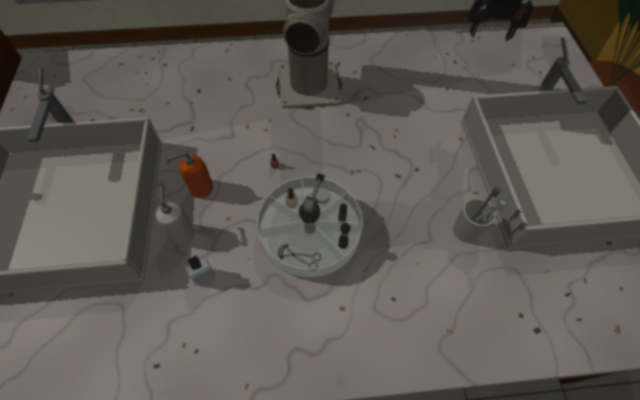

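View pics/side0.png

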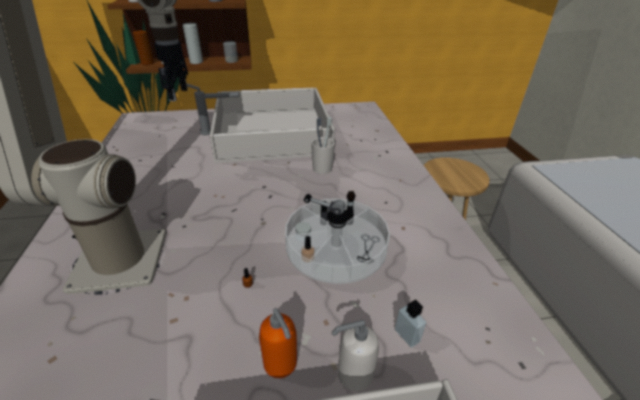

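View pics/wrist0.png

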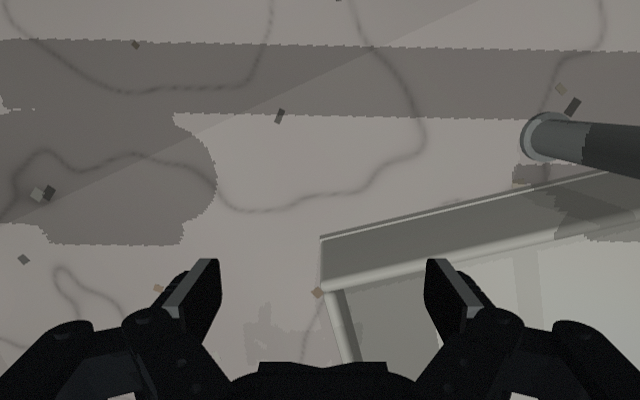

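```bash
python3 - <<'E'
import cv2
a=cv2.imread("pics/scene0.png")[160:290,240:390]
b=cv2.imread("pics/side0.png")[180:290,270:410]
a=cv2.resize(a,None,fx=5,fy=5,interpolation=cv2.INTER_CUBIC);b=cv2.resize(b,None,fx=5,fy=5,interpolation=cv2.INTER_CUBIC)
cv2.imwrite("pics/cropa.png",cv2.convertScaleAbs(a[:600],alpha=1.6));cv2.imwrite("pics/cropb.png",cv2.convertScaleAbs(b,alpha=1.4))
E
```

```text
(no output)
```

View pics/cropa.png

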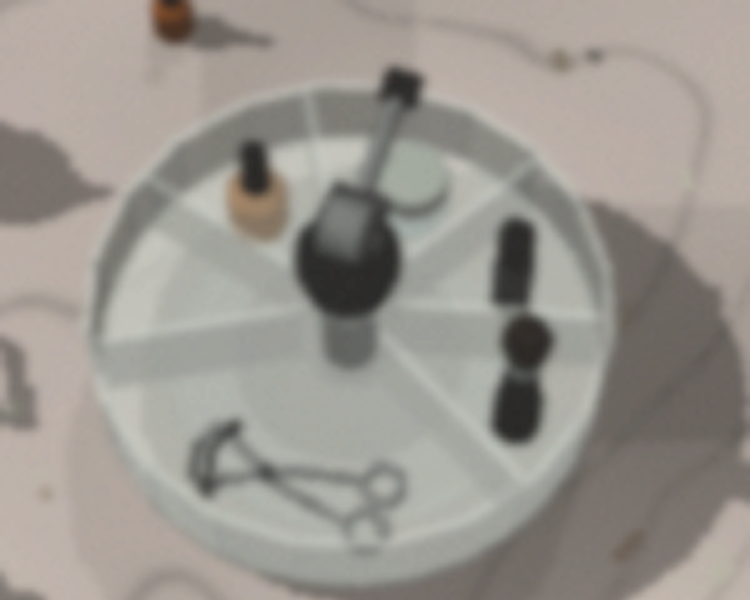

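View pics/cropb.png

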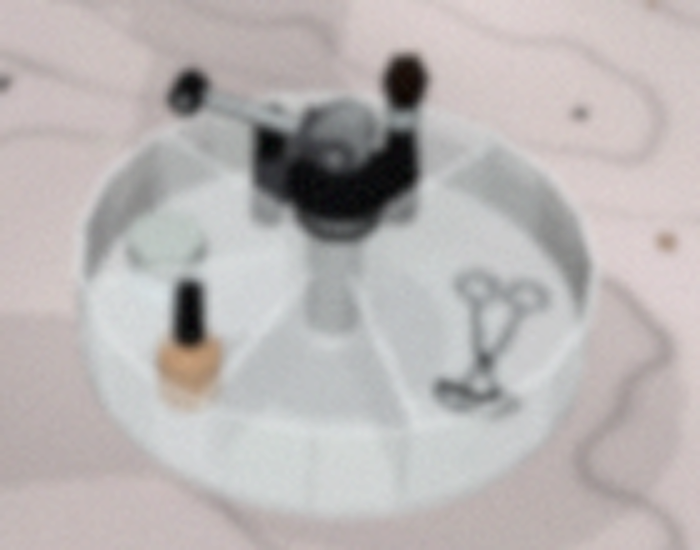

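```bash
cat > h.py <<'E'
import numpy as np,cv2
def load(n): return dict(np.load(f"pics/{n}.npz"))
def ray(c,u,v):
    E=c["extrinsics"]; d=E[:3,:3]@np.array([(u-c["cx"])/c["fx"],(v-c["cy"])/c["fy"],1]); return E[:3,3],d
def onz(c,u,v,z):
    o,d=ray(c,u,v); return o+d*(z-o[2])/d[2]
def tri(c1,p1,c2,p2):
    o1,d1=ray(c1,*p1);o2,d2=ray(c2,*p2)
    s=np.linalg.lstsq(np.c_[d1,-d2],o2-o1,rcond=None)[0]
    a=o1+d1*s[0];b=o2+d2*s[1]; return (a+b)/2,np.linalg.norm(a-b)
def proj(c,p):
    E=c["extrinsics"];q=E[:3,:3].T@(np.asarray(p)-E[:3,3]);return q[0]/q[2]*c["fx"]+c["cx"],q[1]/q[2]*c["fy"]+c["cy"]
def cloud(c):
    z=c["range_z"];v,u=np.mgrid[:400,:640];P=np.stack([(u-c["cx"])/c["fx"]*z,(v-c["cy"])/c["fy"]*z,z],-1)
    E=c["extrinsics"];return P@E[:3,:3].T+E[:3,3]
E
python3 - <<'E'
from h import *
s=load("scene0");d=load("side0")
print("grip tri",tri(s,(320.2,177.4),d,(307.4,198.2)))
print("grip z.139",onz(s,320.2,177.4,.139),onz(d,307.4,198.2,.139))
print("nut scene",onz(s,309.6,212,.114))
for n,c in(("s",s),("d",d)):
    P=cloud(c); g=c["pixels"].astype(int).max(2)
    z=P[...,2];x=P[...,0];y=P[...,1]
    ok=(c["range_z"]>0)&(x>.2)&(x<.7)&(abs(y)<.3)
    for lo,hi in((.10,.125),(.125,.17)):
        m=ok&(z>lo)&(z<hi)&(np.hypot(x-.455,y+.0)<.16)
        vv,uu=np.nonzero(m);print(n,lo,m.sum(),P[m].mean(0) if m.any() else 0)
    hsv=g<45
    m=ok&hsv&(z>.10)&(np.hypot(x-.455,y)<.2)
    k,lab,st,ce=cv2.connectedComponentsWithStats(m.astype(np.uint8))
    for i in range(1,k):
        if st[i,4]>5: print(n,st[i],ce[i],P[lab==i].mean(0),P[lab==i].min(0),P[lab==i].max(0))
E
```

```text
grip tri (array([ 0.47879239, -0.00988403,  0.15047959]), np.float64(0.00048019297815383495))
grip z.139 [ 0.47121597 -0.00909144  0.139     ] [0.48072473 0.00615908 0.139     ]
nut scene [ 0.55105402 -0.04218716  0.114     ]
s 0.1 269 [ 0.5691396  -0.03055544  0.11944661]
s 0.125 368 [ 0.53541804 -0.0270408   0.148478  ]
s [317 175   6   6  28] [319.89285714 177.07142857] [ 0.48356698 -0.0112887   0.15858113] [ 0.47785876 -0.0181222   0.154853  ] [ 0.49020233 -0.00570598  0.16248742]
s [300 201  19  22 234] [309.62393162 213.47435897] [ 0.56069436 -0.04286402  0.1239596 ] [ 0.5360025  -0.06560972  0.10039342] [ 0.5759068  -0.02142847  0.14952892]
s [341 224   9  10  67] [344.92537313 228.3880597 ] [0.60631719 0.03488739 0.12165033] [0.59718084 0.02576239 0.1042279 ] [0.6130271  0.04489247 0.12905866]
d 0.1 313 [ 0.55535773 -0.04031262  0.11727776]
d 0.125 358 [ 0.52618179 -0.03532115  0.14833607]
d [348 192   7  10  50] [350.7  196.36] [0.59725829 0.02562222 0.11938604] [0.58998755 0.0203426  0.10553649] [0.60641665 0.0338757  0.12917838]
d [305 195   6   6  24] [307.70833333 197.25      ] [ 0.47831538 -0.01786192  0.15925477] [ 0.47152193 -0.0256304   0.15538487] [ 0.48455853 -0.00940876  0.1622475 ]
d [327 209  21  16 230] [336.92608696 217.1       ] [ 0.54373834 -0.05708283  0.12196142] [ 0.52123813 -0.07212392  0.10318672] [ 0.57160538 -0.03189807  0.14466162]
```

```bash
python3 - <<'E'
from h import *
s=load("scene0");d=load("side0")
# rim circle fits from range
for n,c in(("s",s),("d",d)):
    P=cloud(c);x,y,z=P[...,0],P[...,1],P[...,2]
    m=(c["range_z"]>0)&(z>.068)&(z<.082)&(np.hypot(x-.55,y+.04)<.17)&(np.hypot(x-.55,y+.04)>.10)
    Q=P[m]; 
    for it in range(5):
        A=np.c_[2*Q[:,:2],np.ones(len(Q))];b=(Q[:,:2]**2).sum(1);r=np.linalg.lstsq(A,b,rcond=None)[0]
        R=np.sqrt(r[2]+r[0]**2+r[1]**2);e=np.hypot(*(Q[:,:2]-r[:2]).T)-R;Q=Q[abs(e)<max(.004,1.5*e.std())]
    print(n,m.sum(),len(Q),r[:2],R)
    m=(c["range_z"]>0)&(z>.117)&(z<.126)&(np.hypot(x-.55,y+.04)<.05)
    print(" nut top pts",m.sum(),P[m].min(0),P[m].max(0),P[m].mean(0))
# nut axis via tangents
print("nut bottom both", tri(s,(309.6,213),d,(337.2,217)))
E
```

```text
s 796 652 [ 0.5497145 -0.0438161] 0.12826886205361013
 nut top pts 187 [ 0.52776118 -0.06776191  0.11763996] [ 0.57533678 -0.01939885  0.12598956] [ 0.55856196 -0.0447281   0.12176624]
d 810 656 [ 0.54687944 -0.04632047] 0.12828237905459894
 nut top pts 168 [ 0.52123813 -0.07212392  0.1170023 ] [ 0.57160538 -0.03189807  0.1256079 ] [ 0.5451614  -0.05543521  0.12224577]
nut bottom both (array([ 0.54925838, -0.04150002,  0.10820317]), np.float64(0.0025765176653502063))
```

The scene shows the hub nut at px (310,212) and the lever grip at (320,177). The side view has the grip at (307,198).

What could be mistaken for the black barrel grip:
- Brush head: scene (345,228), side (351,196). It stands 128 mm high on the far side.
- Polish cap: scene (291,191).
- Lipstick: scene (343,212).

I chose the black end of the steel rod, which leads to the hub. It triangulates at (0.479, -0.010, 0.150), 78 mm from the hub axis at (0.548, -0.045), which matches the description.

Call:
move_arm:
  moves:
    - [[0.044,-0.062,0.01,0,0,-0.026,-1],[0.044,-0.062,0.01,0,0,-0.026,-1],[0.044,-0.062,0.01,0,0,-0.026,-1],[0.044,-0.062,0.005,0,0,-0.026,-1],[0.044,-0.062,0.005,0,0,-0.026,-1],[0.044,-0.062,0.005,0,0,-0.026,-1],[0.044,-0.062,0.005,0,0,-0.026,-1],[0.044,-0.062,0.005,0,0,-0.026,-1]]

```text
clock: 0.82
eef_pos: [0.3001, 0.2296, 0.2656]
tool_rot: [0.173, 0.985, -0.003, -0.001]
ft_force: [0.7, -0.2, -0.5]
grip_width: 0.0853
```

Call:
move_arm:
  moves:
    - [[0.044,-0.062,0.005,0,0,-0.026,-1],[0.044,-0.062,0.005,0,0,-0.026,-1],[0.044,-0.062,0.005,0,0,-0.026,-1],[0.044,-0.062,0.005,0,0,-0.026,-1],[0.044,-0.062,0.005,0,0,-0.026,-1],[0.044,-0.062,0.005,0,0,-0.026,-1],[0.044,-0.062,0.005,0,0,-0.026,-1],[0.0,0.0,0.0,0,0,0,-1]]

```text
clock: 1.48
eef_pos: [0.4607, -0.0057, 0.2834]
tool_rot: [0.226, 0.974, -0.003, -0.0]
ft_force: [0.2, 0.8, -0.3]
grip_width: 0.0848
```

```bash
cat >> h.py <<'E'
def snap(n,tag):
    from workcell import camera
    c=camera(n); cv2.imwrite(f"pics/{tag}.png",c["pixels"][:,:,::-1]); np.savez(f"pics/{tag}.npz",**c); return c
E
python3 - <<'E'
from h import *
from workcell import get_obs
c=snap("wrist","w1"); o=get_obs(); print(o["eef_pos"],o["tool_rot"],o["joint_pos"])
print(c["extrinsics"].round(3))
for p in ([.479,-.010,.150],[.548,-.045,.122],[.548,-.045,.139]): print(proj(c,p))
E
```

```text
[ 0.45889282 -0.00376533  0.28310339] [ 0.22546297  0.97424769 -0.00236435 -0.00151533] [-0.00568968  0.1473453  -0.00542919  1.42201825 -0.00394643  0.44915646]
[[ 0.44   0.862  0.25   0.397]
 [ 0.898 -0.421 -0.128  0.026]
 [-0.006  0.281 -0.96   0.416]
 [ 0.     0.     0.     1.   ]]
(np.float64(329.0845753169852), np.float64(214.3801005976677))
(np.float64(327.1497686565596), np.float64(281.9795457081625))
(np.float64(327.2943457234603), np.float64(291.4806218218748))
```

View pics/w1.png

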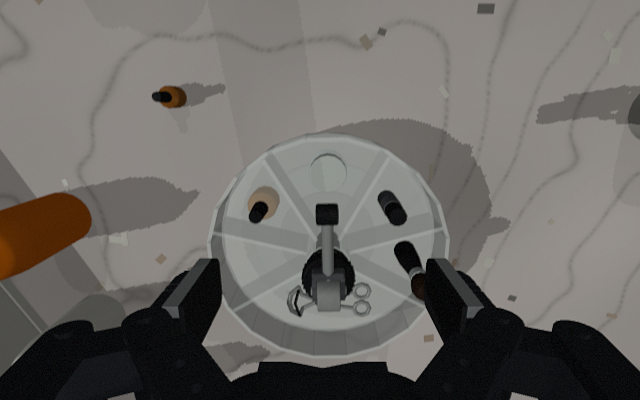

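```bash
python3 - <<'E'
from h import *
c=load("w1")
a=cv2.imread("pics/w1.png")[190:330,270:390]
a=cv2.convertScaleAbs(cv2.resize(a,None,fx=4.2,fy=4.2,interpolation=cv2.INTER_CUBIC),alpha=2.2);cv2.imwrite("pics/w1c.png",a)
P=cloud(c);x,y,z=P[...,0],P[...,1],P[...,2]
m=(np.hypot(x-.548,y+.045)<.035)&(z>.115)&(z<.128)&(c["pixels"].max(2)<60)
Q=P[m];print(m.sum(),Q.min(0),Q.max(0),np.median(Q,0));v,u=np.nonzero(m);print(u.min(),u.max(),v.min(),v.max())
g=(c["pixels"].max(2)<60);g[:195]=0;g[235:]=0;g[:,:300]=0;g[:,355:]=0
k,l,st,ce=cv2.connectedComponentsWithStats(g.astype(np.uint8));print(st,ce)
for i in range(1,k):
  if st[i,4]>50: print(P[l==i].mean(0),P[l==i].min(0),P[l==i].max(0))
E
```

```text
785 [ 0.52067883 -0.0680046   0.1150274 ] [ 0.56862611 -0.01799519  0.12483046] [ 0.53673132 -0.03930754  0.12268635]
302 354 254 297
[[     0      0    640    400 255541]
 [   316    204     22     22    459]] [[319.48734645 199.47390438]
 [326.54466231 214.02832244]]
[ 0.47491413 -0.01038743  0.159606  ] [ 0.39726332 -0.02096416  0.15106527] [0.4862174  0.02565031 0.4155867 ]
```

View pics/w1c.png

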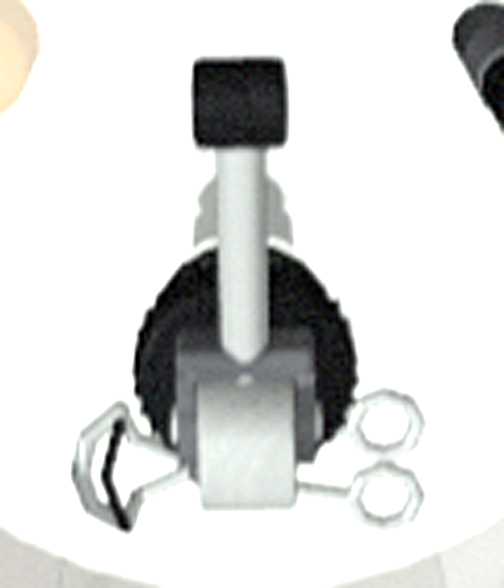

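The wrist view shows the barrel grip at (326,214) and the nut at about (328,276), with the lever nearly vertical in the image. Both agree with the triangulation. I'm moving down over the grip.

Call:
move_arm:
  moves:
    - [[0.014,-0.004,-0.06,0,0,0.01,-1],[0.014,-0.004,-0.07,0,0,0.01,-1],[0.013,-0.005,-0.07,0,0,0.0,-1],[0,0,0,0,0,0,-1],[0,0,0,0,0,0,-1]]

```text
clock: 1.95
eef_pos: [0.4782, -0.0084, 0.1815]
tool_rot: [0.22, 0.975, -0.001, -0.001]
ft_force: [0.2, -0.0, -0.2]
grip_width: 0.0853
```

```bash
python3 - <<'E'
from h import *
from workcell import get_obs
c=snap("wrist","w2"); o=get_obs(); print(o["eef_pos"],o["tool_rot"],o["ft_force"])
s=snap("side","s2")
cv2.imwrite("pics/s2c.png",cv2.resize(s["pixels"][150:270,260:410,::-1],None,fx=5,fy=5,interpolation=cv2.INTER_CUBIC))
E
```

```text
[ 0.47767799 -0.00826933  0.18133784] [ 0.21991402  0.9755174  -0.00115598 -0.00151324] [-0.92649807  0.63023834  0.42174633]
```

View pics/w2.png

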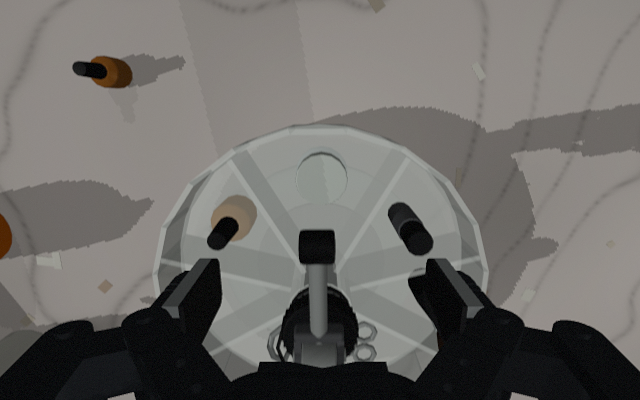

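View pics/s2c.png

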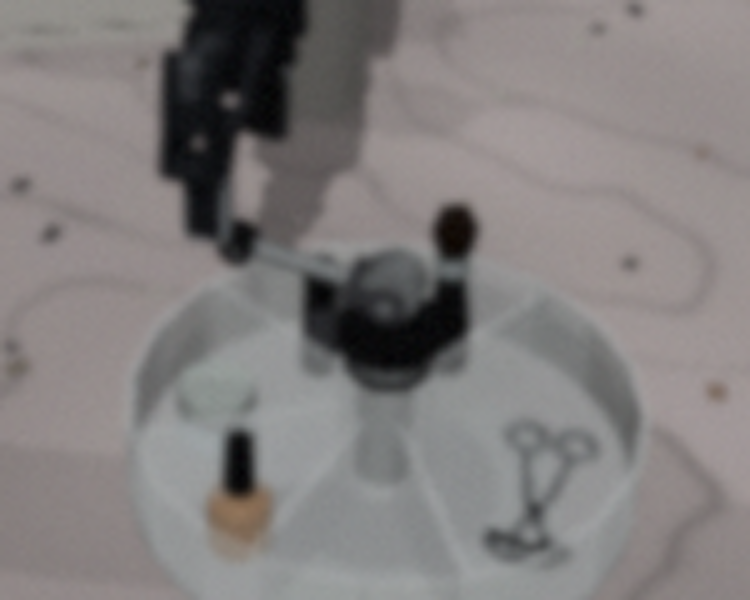

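Barrel at px (317,247) sits about 2.4 mm left of the finger midline (323). I'll correct for that, descend and close.

Call:
move_arm:
  moves:
    - [[0.001,-0.004,-0.04,0,0,0,-1],[0.0,-0.002,-0.038,0,0,0,-1],[0,0,0,0,0,0,-1]]

```text
clock: 2.3
eef_pos: [0.483, -0.0097, 0.1503]
tool_rot: [0.218, 0.976, 0.001, 0.006]
ft_force: [-0.8, 0.5, -1.3]
grip_width: 0.085
```

```bash
python3 - <<'E'
from h import *
from workcell import get_obs
c=snap("wrist","w3"); o=get_obs(); print(o["eef_pos"],o["tool_rot"],o["ft_force"])
g=(c["pixels"].max(2)<60);g[:255]=0;g[345:]=0;g[:,280:300]&=True;g[:,:270]=0;g[:,375:]=0
k,l,st,ce=cv2.connectedComponentsWithStats(g.astype(np.uint8));print(st[st[:,4]>50],ce)
cv2.imwrite("pics/w3c.png",cv2.convertScaleAbs(c["pixels"][200:400,150:500,::-1],alpha=2))
E
```

```text
[ 0.48409499 -0.00960009  0.15217063] [2.18390177e-01 9.75831785e-01 8.47333305e-04 7.57230799e-03] [-0.66788742  0.60750472  1.58331337]
[[     0      0    640    400 252740]
 [   291    255     45     37   1588]
 [   326    305     34     40    931]
 [   275    307     30     38    741]] [[319.54716705 198.18587481]
 [313.24559194 272.29911839]
 [338.55531686 328.38345865]
 [292.87449393 329.77867746]]
```

View pics/w3c.png

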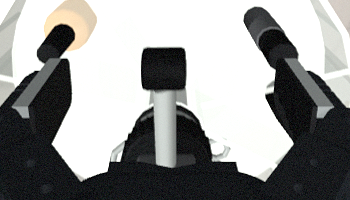

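Call:
move_arm:
  moves:
    - [[0,0,0,0,0,0,-1],[0,0,0,0,0,0,-1]]

```text
clock: 2.52
eef_pos: [0.4859, -0.009, 0.1563]
tool_rot: [0.218, 0.976, 0.001, 0.01]
ft_force: [-0.2, -0.6, -0.2]
grip_width: 0.0858
```

```bash
python3 - <<'E'
from workcell import get_obs
o=get_obs(); print(o)
E
```

```text
{'clock': 2.5167, 'joint_pos': array([-0.0177605 ,  0.25445731, -0.20950967,  1.08594246, -0.00122584,
        0.42159952]), 'joint_vel': array([ 0.00691022, -0.02487766,  0.03538828,  0.02143935,  0.00070145,
        0.00374134]), 'tau': array([-1.69579417e-02, -3.57707691e+01,  2.32507306e+01, -1.81740406e-01,
       -2.89058094e-03, -6.61239501e-04]), 'eef_pos': array([ 0.48592228, -0.00898974,  0.156305  ]), 'tool_rot': array([0.21791166, 0.97591243, 0.00149396, 0.010354  ]), 'ft_force': array([-0.17104751, -0.62139674, -0.15669456]), 'ft_torque': array([ 0.02418287, -0.02380272,  0.01902466]), 'grip_width': 0.08575798270726784}
```

```bash
cat >> h.py <<'E'
from scipy.spatial.transform import Rotation as R
H=np.array([.548,-.0445]); XP=np.array([np.cos(np.radians(154.5)),np.sin(np.radians(154.5))]); YP=np.array([-XP[1],XP[0]])
def need(x,y,z,yaw=64.5):
    from workcell import get_obs
    o=get_obs();a=np.radians((yaw+90)/2);q=R.from_quat([np.cos(a),np.sin(a),0,0])
    d=(np.array([x,y,z])-o["eef_pos"])/.5; r=(q*R.from_quat(o["tool_rot"]).inv()).as_rotvec(degrees=True)/30
    print("t",round(o["clock"],2),"pos",o["eef_pos"].round(4),"need",d.round(4),r.round(3),"F",o["ft_force"].round(2),"T",o["ft_torque"].round(3),"w",round(o["grip_width"],4),"jv",abs(o["joint_vel"]).max().round(3))
E
python3 -c "
from h import *
need(.4785,-.0105,.142)"
```

```text
t 2.52 pos [ 0.4859 -0.009   0.1563] need [-0.0148 -0.003  -0.0286] [ 0.003  0.04  -0.011] F [-0.17 -0.62 -0.16] T [ 0.024 -0.024  0.019] w 0.0858 jv 0.035
```

Call:
move_arm:
  moves:
    - [[-0.008,-0.002,-0.015,0,0.02,-0.005,-1],[-0.007,-0.001,-0.012,0,0.02,-0.005,-1],[0,0,0,0,0,0,-1]]

```text
clock: 2.77
eef_pos: [0.4803, -0.0103, 0.146]
tool_rot: [0.22, 0.975, -0.0, 0.003]
ft_force: [-0.8, 0.2, -0.7]
grip_width: 0.0856
```

```bash
python3 -c "
from h import *
need(.4785,-.0105,.142)
c=snap('wrist','w4')
cv2.imwrite('pics/w4c.png',cv2.convertScaleAbs(c['pixels'][200:400,150:500,::-1],alpha=2))
"
```

```text
t 2.77 pos [ 0.4803 -0.0103  0.146 ] need [-0.0036 -0.0004 -0.0081] [ 0.003  0.011 -0.001] F [-0.79  0.19 -0.66] T [-0.033 -0.03   0.041] w 0.0856 jv 0.014
```

View pics/w4c.png

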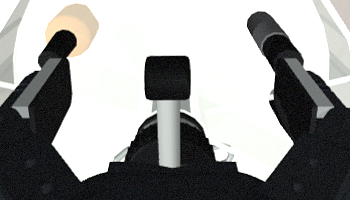

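Call:
move_arm:
  moves:
    - [[-0.005,-0.003,-0.008,0,0.01,0,-1],[0,0,0,0,0,0,-0.3],[0,0,0,0,0,0,0.0],[0,0,0,0,0,0,0.2]]

```text
clock: 3.15
eef_pos: [0.4777, -0.0121, 0.1417]
tool_rot: [0.221, 0.975, -0.001, 0.0]
ft_force: [0.5, 1.8, -0.2]
grip_width: 0.0517
```

```bash
python3 -c "
from h import *
need(.478,-.0115,.142)
c=snap('wrist','w5')
cv2.imwrite('pics/w5c.png',cv2.convertScaleAbs(c['pixels'][200:400,150:500,::-1],alpha=2))
"
```

```text
t 3.15 pos [ 0.4777 -0.0121  0.1417] need [0.0006 0.0013 0.0006] [ 0.003  0.    -0.   ] F [ 0.46  1.79 -0.22] T [ 0.03  -0.002  0.036] w 0.0517 jv 0.004
```

View pics/w5c.png

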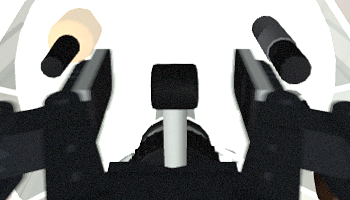

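The barrel is now centred between the pads (crop 174 vs pad midline 174), so I'm closing.

Call:
move_arm:
  moves:
    - [[0,0,0,0,0,0,0.6],[0,0,0,0,0,0,1],[0,0,0,0,0,0,1],[0,0,0,0,0,0,1],[0,0,0,0,0,0,1]]

```text
clock: 3.62
eef_pos: [0.4781, -0.0116, 0.1418]
tool_rot: [0.22, 0.975, -0.0, 0.0]
ft_force: [-0.5, 0.9, -0.6]
grip_width: 0.0168
```

```bash
python3 -c "
from h import *
need(.478,-.0115,.142)
c=snap('wrist','w6');s=snap('side','s6')
cv2.imwrite('pics/w6c.png',np.vstack([cv2.convertScaleAbs(c['pixels'][200:400,150:500,::-1],alpha=2),cv2.resize(s['pixels'][160:250,270:410,::-1],(350,225))]))
"
```

```text
t 3.62 pos [ 0.4781 -0.0116  0.1418] need [-0.0002  0.0001  0.0003] [ 0.001  0.001 -0.002] F [-0.48  0.91 -0.57] T [0.059 0.045 0.076] w 0.0168 jv 0.003
```

View pics/w6c.png

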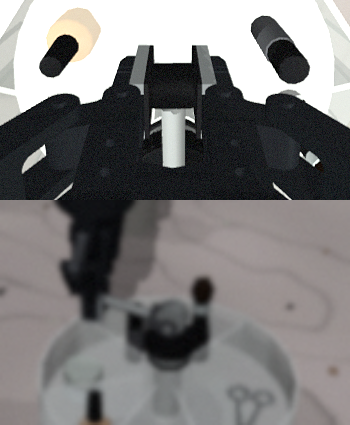

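```bash
cat >> h.py <<'E'
def tcp(th,dz=0,r=.078):
    p=H+r*np.cos(th)*XP; return np.array([p[0],p[1],.131+r*np.sin(th)+dz])
def plan(ths):
    from workcell import get_obs
    p=get_obs()["eef_pos"]
    for t in ths:
        q=tcp(t);print(round(t,3),((q-p)/.5).round(4).tolist());p=q
def feel(n=8):
    from workcell import get_obs,camera
    F=[];T=[];Ps=[];J=[]
    for i in range(n):
        camera("side");o=get_obs();F.append(o["ft_force"]);Ps.append(o["eef_pos"]);T.append(o["tau"])
    F=np.array(F);p=np.mean(Ps,0);h=(p[:2]-H)@XP;v=p[2]-.131;th=np.arctan2(v,h)
    tan=np.array([*(-np.sin(th)*XP),np.cos(th)]);rad=np.array([*(np.cos(th)*XP),np.sin(th)]);lat=np.array([*YP,0])
    m=F.mean(0);print("t",round(o["clock"],2),"th",th.round(4),"r",np.hypot(h,v).round(4),"lat",((p[:2]-H)@YP).round(4),"Ftan",(m@tan).round(2),"Frad",(m@rad).round(2),"Flat",(m@lat).round(2),"sd",F.std(0).round(2),"F",m.round(2),"tau",np.mean(T,0).round(2)[1:4],"pos",p.round(4),"yaw",(2*np.degrees(np.arctan2(o["tool_rot"][1],o["tool_rot"][0]))-90).round(2),"w",o["grip_width"].round(4))
E
python3 -c "
from h import *
feel(8)
plan([.26,.38,.5,.62,.74,.86,.98,1.1,1.2,1.3,1.4,1.5])"
```

```text
Traceback (most recent call last):
  File "h.py", line 40, in feel
    m=F.mean(0);print("t",round(o["clock"],2),"th",th.round(4),"r",np.hypot(h,v).round(4),"lat",((p[:2]-H)@YP).round(4),"Ftan",(m@tan).round(2),"Frad",(m@rad).round(2),"Flat",(m@lat).round(2),"sd",F.std(0).round(2),"F",m.round(2),"tau",np.mean(T,0).round(2)[1:4],"pos",p.round(4),"yaw",(2*np.degrees(np.arctan2(o["tool_rot"][1],o["tool_rot"][0]))-90).round(2),"w",o["grip_width"].round(4))
                                                                                                                                                                                                                                                                                                                                                                            ^^^^^^^^^^^^^^^^^^^^^
AttributeError: 'float' object has no attribute 'round'
```

```bash
sed -i 's/o\["grip_width"\].round(4)/round(o["grip_width"],4)/' h.py
python3 -c "
from h import *
feel(5)
plan([.26,.38,.5,.62,.74,.86,.98,1.1,1.2,1.3,1.4,1.5])"
```

```text
t 4.37 th 0.1392 r 0.078 lat 0.0004 Ftan -0.21 Frad 0.23 Flat -0.18 sd [0.23 0.54 0.28] F [-0.15  0.27 -0.17] tau [-3.639e+01  2.302e+01  2.000e-02] pos [ 0.4781 -0.0116  0.1418] yaw 64.54 w 0.0172
0.26 [0.0037, -0.001, 0.0184]
0.38 [0.0053, -0.0025, 0.0178]
0.5 [0.0072, -0.0034, 0.0169]
0.62 [0.009, -0.0043, 0.0159]
0.74 [0.0106, -0.0051, 0.0145]
0.86 [0.0121, -0.0058, 0.013]
0.98 [0.0134, -0.0064, 0.0113]
1.1 [0.0146, -0.0069, 0.0095]
1.2 [0.0128, -0.0061, 0.0064]
1.3 [0.0134, -0.0064, 0.0049]
1.4 [0.0137, -0.0066, 0.0034]
1.5 [0.014, -0.0067, 0.0019]
```

Call:
move_arm:
  moves:
    - [[0.004,-0.001,0.018,0,0,0,1],[0.005,-0.0025,0.018,0,0,0,1],[0.007,-0.0035,0.017,0,0,0,1],[0.009,-0.004,0.016,0,0,0,1]]

```text
clock: 4.7
eef_pos: [0.4926, -0.0183, 0.178]
tool_rot: [0.22, 0.975, -0.001, 0.002]
ft_force: [6.1, -2.9, -7.7]
grip_width: 0.017
```

```bash
python3 -c "
from h import *
feel(1)
plan([.62,.74,.86,.98,1.1,1.2,1.3,1.4])"
```

```text
t 4.75 th 0.6875 r 0.077 lat 0.0 Ftan 1.94 Frad -0.41 Flat 1.07 sd [0. 0. 0.] F [ 0.93 -1.63  1.24] tau [-34.97  20.61   0.07] pos [ 0.4943 -0.0189  0.1799] yaw 64.51 w 0.017
0.62 [-0.0071, 0.0035, -0.0071]
0.74 [0.0106, -0.0051, 0.0145]
0.86 [0.0121, -0.0058, 0.013]
0.98 [0.0134, -0.0064, 0.0113]
1.1 [0.0146, -0.0069, 0.0095]
1.2 [0.0128, -0.0061, 0.0064]
1.3 [0.0134, -0.0064, 0.0049]
1.4 [0.0137, -0.0066, 0.0034]
```

Call:
move_arm:
  moves:
    - [[0.007,-0.003,0.007,0,0,0,1],[0.01,-0.005,0.011,0,0,0,1],[0.011,-0.005,0.01,0,0,0,1],[0.012,-0.006,0.008,0,0,0,1],[0.012,-0.006,0.007,0,0,0,1]]

```text
clock: 5.17
eef_pos: [0.5226, -0.0323, 0.2022]
tool_rot: [0.22, 0.975, -0.001, 0.003]
ft_force: [4.3, 1.0, -11.5]
grip_width: 0.0172
```

```bash
python3 -c "
from h import *
feel(4)
need(*tcp(1.3))
plan([1.3,1.35,1.4,1.45,1.5,1.55])"
```

```text
t 5.37 th 1.2039 r 0.0765 lat -0.0001 Ftan 0.35 Frad -7.65 Flat -2.39 sd [0.48 0.73 1.37] F [ 3.81  0.83 -7.02] tau [-43.49  25.35   1.49] pos [ 0.5233 -0.0326  0.2024] yaw 64.51 w 0.0171
t 5.37 pos [ 0.5226 -0.0323  0.2021] need [ 0.0131 -0.0065  0.008 ] [ 0.006  0.011 -0.   ] F [ 4.26  1.47 -9.14] T [ 0.116 -0.813  0.004] w 0.0171 jv 0.019
1.3 [0.0131, -0.0065, 0.008]
1.35 [0.0068, -0.0033, 0.0019]
1.4 [0.0069, -0.0033, 0.0015]
1.45 [0.007, -0.0033, 0.0011]
1.5 [0.007, -0.0033, 0.0007]
1.55 [0.007, -0.0034, 0.0004]
```

```bash
sed -i 's/\.131/Z0/g; s/^H=/Z0=.1293\nH=/' h.py
python3 -c "
from h import *
feel(1)
plan([1.25,1.3,1.35,1.4,1.45])"
```

```text
t 5.42 th 1.1984 r 0.0781 lat -0.0001 Ftan 0.51 Frad -11.21 Flat -3.38 sd [0. 0. 0.] F [  5.56   1.09 -10.26] tau [-44.03  25.87   1.73] pos [ 0.5224 -0.0322  0.2021] yaw 64.52 w 0.0173
1.25 [0.0068, -0.0035, 0.0025]
1.3 [0.0067, -0.0032, 0.0023]
1.35 [0.0068, -0.0033, 0.0019]
1.4 [0.0069, -0.0033, 0.0015]
1.45 [0.007, -0.0033, 0.0011]
```

Call:
move_arm:
  moves:
    - [[0.006,-0.003,0.0,0,0,0,1],[0.006,-0.003,0.001,0,0,0,1],[0.006,-0.003,0.001,0,0,0,1],[0.006,-0.003,0.001,0,0,0,1]]

```text
clock: 5.75
eef_pos: [0.5322, -0.0367, 0.2053]
tool_rot: [0.22, 0.976, 0.0, 0.001]
ft_force: [0.5, 2.3, -3.1]
grip_width: 0.0171
```

```bash
python3 -c "
from h import *
feel(4)
need(*tcp(1.4))
plan([1.4,1.45,1.5,1.55])"
```

```text
t 5.95 th 1.3527 r 0.0779 lat -0.0003 Ftan 0.58 Frad -1.74 Flat -2.0 sd [0.3  0.3  0.26] F [ 1.71  1.4  -1.57] tau [-41.43  24.59   0.48] pos [ 0.5329 -0.037   0.2054] yaw 64.6 w 0.0167
t 5.95 pos [ 0.5329 -0.037   0.2054] need [ 0.0064 -0.0036  0.0015] [ 0.002  0.007 -0.003] F [ 2.06  1.44 -1.91] T [ 0.251 -0.27   0.052] w 0.0167 jv 0.006
1.4 [0.0064, -0.0036, 0.0015]
1.45 [0.007, -0.0033, 0.0011]
1.5 [0.007, -0.0033, 0.0007]
1.55 [0.007, -0.0034, 0.0004]
```

Call:
move_arm:
  moves:
    - [[0.0065,-0.0035,0.001,0,0,0,1],[0.007,-0.0035,0.0005,0,0,0,1],[0.007,-0.0035,0.0,0,0,0,1],[0.007,-0.0035,0.0,0,0,0,1]]

```text
clock: 6.28
eef_pos: [0.5468, -0.0435, 0.2072]
tool_rot: [0.219, 0.976, 0.001, 0.002]
ft_force: [0.7, 1.5, -1.4]
grip_width: 0.0171
```

```bash
python3 -c "
from h import *
feel(5)
plan([1.6,1.65,1.7,1.75,1.8])"
```

```text
t 6.53 th 1.5587 r 0.0779 lat -0.0004 Ftan 1.33 Frad 0.46 Flat -2.09 sd [0.43 0.56 0.49] F [2.09 1.31 0.47] tau [-42.2   24.19   0.56] pos [ 0.5473 -0.0437  0.2072] yaw 64.64 w 0.0165
1.6 [0.0061, -0.0038, 0.0002]
1.65 [0.007, -0.0034, -0.0004]
1.7 [0.007, -0.0033, -0.0008]
1.75 [0.007, -0.0033, -0.0012]
1.8 [0.0069, -0.0033, -0.0016]
```

Call:
move_arm:
  moves:
    - [[0.0065,-0.0035,0.0,0,0,0,1],[0.007,-0.0035,-0.0005,0,0,0,1],[0.007,-0.003,-0.001,0,0,0,1]]

```text
clock: 6.78
eef_pos: [0.5567, -0.048, 0.2065]
tool_rot: [0.219, 0.976, 0.001, 0.001]
ft_force: [0.6, 1.3, 0.2]
grip_width: 0.017
```

```bash
python3 -c "
from h import *
feel(4)
plan([1.8,1.85,1.9,1.95,2.])"
```

```text
t 6.98 th 1.7004 r 0.0778 lat -0.0006 Ftan 0.72 Frad 0.31 Flat -1.92 sd [0.64 0.21 0.19] F [1.51 1.41 0.22] tau [-43.15  24.13   0.56] pos [ 0.5573 -0.0483  0.2065] yaw 64.67 w 0.0172
1.8 [0.0137, -0.0078, -0.0025]
1.85 [0.0068, -0.0032, -0.002]
1.9 [0.0067, -0.0032, -0.0023]
1.95 [0.0066, -0.0031, -0.0027]
2.0 [0.0065, -0.0031, -0.0031]
```

Call:
move_arm:
  moves:
    - [[0.0065,-0.0035,-0.0012,0,0,0,1],[0.007,-0.0035,-0.0015,0,0,0,1],[0.007,-0.003,-0.002,0,0,0,1]]

```text
clock: 7.23
eef_pos: [0.5671, -0.0528, 0.2042]
tool_rot: [0.219, 0.976, 0.001, 0.001]
ft_force: [0.2, 1.3, 0.7]
grip_width: 0.0167
```

```bash
python3 -c "
from h import *
feel(4)
plan([1.9,1.95,2.,2.05,2.1])"
```

```text
t 7.43 th 1.85 r 0.0778 lat -0.0007 Ftan 0.54 Frad 0.28 Flat -2.44 sd [0.26 0.94 0.5 ] F [1.6  1.95 0.12] tau [-44.31  24.2    0.59] pos [ 0.5677 -0.0531  0.2041] yaw 64.69 w 0.017
1.9 [0.0067, -0.0047, -0.0021]
1.95 [0.0066, -0.0031, -0.0027]
2.0 [0.0065, -0.0031, -0.0031]
2.05 [0.0063, -0.003, -0.0034]
2.1 [0.0062, -0.0029, -0.0038]
```

Call:
move_arm:
  moves:
    - [[0.0065,-0.0035,-0.0022,0,0,0,1],[0.0065,-0.003,-0.0027,0,0,0,1],[0.0065,-0.003,-0.003,0,0,0,1]]

```text
clock: 7.68
eef_pos: [0.5767, -0.0573, 0.2006]
tool_rot: [0.219, 0.976, 0.002, 0.001]
ft_force: [-1.3, 2.8, 1.6]
grip_width: 0.0167
```

```bash
python3 -c "
from h import *
feel(4)
plan([2.05,2.1,2.15,2.2,2.25])"
```

```text
t 7.88 th 1.9935 r 0.0779 lat -0.0008 Ftan -1.04 Frad 1.21 Flat -2.11 sd [0.67 0.2  0.23] F [0.51 2.1  1.53] tau [-44.71  24.26   0.24] pos [ 0.5772 -0.0575  0.2003] yaw 64.71 w 0.0166
2.05 [0.0069, -0.0051, -0.0038]
2.1 [0.0062, -0.0029, -0.0038]
2.15 [0.006, -0.0029, -0.0041]
2.2 [0.0058, -0.0028, -0.0044]
2.25 [0.0056, -0.0027, -0.0047]
```

Call:
move_arm:
  moves:
    - [[0.0065,-0.0035,-0.0037,0,0,0,1],[0.006,-0.003,-0.004,0,0,0,1],[0.006,-0.003,-0.004,0,0,0,1]]

```text
clock: 8.13
eef_pos: [0.586, -0.0616, 0.1952]
tool_rot: [0.219, 0.976, 0.002, 0.001]
ft_force: [-1.8, 4.1, 3.5]
grip_width: 0.017
```

```bash
python3 -c "
from h import *
feel(6)
plan([2.2,2.25,2.3,2.35])"
```

```text
t 8.43 th 2.1403 r 0.078 lat -0.0009 Ftan -2.04 Frad 1.31 Flat -2.79 sd [0.53 0.51 0.2 ] F [0.29 2.95 2.2 ] tau [-45.1  24.2  -0. ] pos [ 0.5863 -0.0618  0.195 ] yaw 64.75 w 0.017
2.2 [0.0066, -0.0052, -0.0055]
2.25 [0.0056, -0.0027, -0.0047]
2.3 [0.0054, -0.0026, -0.005]
2.35 [0.0051, -0.0024, -0.0053]
```

```bash
sed -i 's/154\.5/155.1/g; s/^H=np.array(\[.548,-.0445\])/H=np.array([.5482,-.0441])/' h.py; grep ^H h.py
python3 -c "
from h import *
plan([2.2,2.25,2.3,2.35])"
```

```text
H=np.array([.5482,-.0441]); XP=np.array([np.cos(np.radians(155.1)),np.sin(np.radians(155.1))]); YP=np.array([-XP[1],XP[0]])
2.2 [0.0074, -0.0035, -0.0055]
2.25 [0.0056, -0.0026, -0.0047]
2.3 [0.0054, -0.0025, -0.005]
2.35 [0.0052, -0.0024, -0.0053]
```

Call:
move_arm:
  moves:
    - [[0.0062,-0.003,-0.0045,0,0,0,1],[0.006,-0.0025,-0.0047,0,0,0,1],[0.0055,-0.0025,-0.005,0,0,0,1],[0.0055,-0.0025,-0.005,0,0,0,1]]

```text
clock: 8.77
eef_pos: [0.597, -0.0667, 0.1858]
tool_rot: [0.218, 0.976, 0.002, 0.0]
ft_force: [-1.7, 3.8, 3.1]
grip_width: 0.0169
```

```bash
python3 -c "
from h import *
feel(6)
plan([2.2,2.1,2.0,1.9,1.8,1.7])"
```

```text
t 9.07 th 2.3362 r 0.078 lat -0.0001 Ftan -3.34 Frad 0.75 Flat -2.91 sd [0.48 0.4  0.62] F [-0.49  3.43  2.85] tau [-46.11  24.49  -0.38] pos [ 0.5973 -0.0668  0.1856] yaw 64.78 w 0.0165
2.2 [-0.0144, 0.0065, 0.013]
2.1 [-0.0118, 0.0055, 0.0085]
2.0 [-0.0126, 0.0058, 0.0072]
1.9 [-0.0131, 0.0061, 0.0058]
1.8 [-0.0136, 0.0063, 0.0043]
1.7 [-0.0139, 0.0065, 0.0028]
```

Call:
move_arm:
  moves:
    - [[-0.01,0.0045,0.0095,0,0,0,1],[-0.0115,0.005,0.009,0,0,0,1],[-0.012,0.0055,0.0085,0,0,0,1],[-0.012,0.0055,0.0075,0,0,0,1],[-0.013,0.006,0.0065,0,0,0,1]]

```text
clock: 9.48
eef_pos: [0.5649, -0.0519, 0.205]
tool_rot: [0.218, 0.976, 0.003, -0.001]
ft_force: [1.1, 5.7, -7.0]
grip_width: 0.0171
```

```bash
python3 -c "
from h import *
feel(1)
plan([1.75,1.65,1.55,1.45,1.35,1.25,1.15])"
```

```text
t 9.53 th 1.7878 r 0.0779 lat 0.0001 Ftan -1.66 Frad -4.55 Flat -4.48 sd [0. 0. 0.] F [-0.47  5.16 -4.08] tau [-46.07  28.05  -0.67] pos [ 0.5634 -0.0512  0.2053] yaw 64.8 w 0.017
1.75 [-0.0051, 0.0025, 0.0014]
1.65 [-0.014, 0.0065, 0.002]
1.55 [-0.0141, 0.0066, 0.0005]
1.45 [-0.0141, 0.0065, -0.0011]
1.35 [-0.0139, 0.0065, -0.0027]
1.25 [-0.0136, 0.0063, -0.0042]
1.15 [-0.0132, 0.0061, -0.0057]
```

Call:
move_arm:
  moves:
    - [[-0.01,0.006,0.001,0,0,0,1],[-0.013,0.0065,0.001,0,0,0,1],[-0.013,0.0065,0.0,0,0,0,1],[-0.013,0.006,-0.0015,0,0,0,1],[-0.0125,0.006,-0.003,0,0,0,1],[-0.0125,0.006,-0.0045,0,0,0,1]]

```text
clock: 10.03
eef_pos: [0.5239, -0.0329, 0.2026]
tool_rot: [0.219, 0.976, 0.001, 0.001]
ft_force: [3.5, 0.4, -4.2]
grip_width: 0.017
```

```bash
python3 -c "
from h import *
feel(1)
plan([1.15,1.05,.95,.85,.75,.65,.55])"
```

```text
t 10.08 th 1.1971 r 0.078 lat 0.0001 Ftan -1.32 Frad -2.4 Flat -2.31 sd [0. 0. 0.] F [ 0.65  2.25 -2.71] tau [-41.11  27.17   0.1 ] pos [ 0.5223 -0.0322  0.2019] yaw 64.76 w 0.0167
1.15 [-0.0061, 0.003, -0.0029]
1.05 [-0.0126, 0.0059, -0.0071]
0.95 [-0.0119, 0.0055, -0.0084]
0.85 [-0.0111, 0.0051, -0.0097]
0.75 [-0.0101, 0.0047, -0.0109]
0.65 [-0.0091, 0.0042, -0.0119]
0.55 [-0.008, 0.0037, -0.0129]
```

Call:
move_arm:
  moves:
    - [[-0.011,0.005,-0.006,0,0,0,1],[-0.011,0.005,-0.008,0,0,0,1],[-0.0105,0.005,-0.0095,0,0,0,1],[-0.0095,0.0045,-0.0105,0,0,0,1],[-0.009,0.004,-0.0115,0,0,0,1],[-0.0075,0.0035,-0.0125,0,0,0,1]]

```text
clock: 10.58
eef_pos: [0.4905, -0.0174, 0.1747]
tool_rot: [0.218, 0.976, 0.002, 0.002]
ft_force: [0.0, 3.4, 2.1]
grip_width: 0.0167
```

```bash
python3 -c "
from h import *
feel(1)
plan([.55,.45,.35,.25,.15])"
```

```text
t 10.63 th 0.5963 r 0.0782 lat 0.0002 Ftan -1.45 Frad 1.78 Flat -3.96 sd [0. 0. 0.] F [-0.41  4.55 -0.2 ] tau [-38.47  26.31   0.13] pos [ 0.4895 -0.017   0.1732] yaw 64.78 w 0.0166
0.55 [-0.0032, 0.0018, -0.0063]
0.45 [-0.0068, 0.0031, -0.0137]
0.35 [-0.0055, 0.0026, -0.0144]
0.25 [-0.0042, 0.0019, -0.0149]
0.15 [-0.0028, 0.0013, -0.0153]
```

Call:
move_arm:
  moves:
    - [[-0.006,0.003,-0.012,0,0,0,1],[-0.006,0.003,-0.0135,0,0,0,1],[-0.0045,0.002,-0.0135,0,0,0,1],[-0.003,0.0015,-0.012,0,0,0,1],[0,0,0,0,0,0,1]]

```text
clock: 11.05
eef_pos: [0.4783, -0.0118, 0.1438]
tool_rot: [0.218, 0.976, 0.001, 0.0]
ft_force: [1.8, 2.4, -0.2]
grip_width: 0.0169
```

```bash
python3 -c "
from h import *
feel(2)
plan([.1])"
```

```text
t 11.15 th 0.1934 r 0.0783 lat 0.0001 Ftan -1.0 Frad -0.35 Flat -2.25 sd [0.22 0.57 0.35] F [ 1.08  1.98 -1.05] tau [-36.73  22.71   0.29] pos [ 0.4785 -0.0118  0.1444] yaw 64.79 w 0.0167
0.1 [-0.0014, 0.0009, -0.015]
```

Call:
move_arm:
  moves:
    - [[-0.001,0.001,-0.008,0,0,0,1],[0,0,0,0,0,0,0.3],[0,0,0,0,0,0,-0.5],[0,0,0,0,0,0,-1],[0,0,0,0,0,0,-1]]

```text
clock: 11.57
eef_pos: [0.4775, -0.0134, 0.1402]
tool_rot: [0.219, 0.976, -0.001, -0.001]
ft_force: [-1.1, 0.1, 0.5]
grip_width: 0.0647
```

```bash
python3 -c "
from h import *
feel(3)
need(.4785,-.0115,.19,64.8)
need(H[0],H[1],.19,64.8-24)"
```

```text
t 11.72 th 0.1404 r 0.0779 lat 0.0018 Ftan -0.04 Frad -0.15 Flat 0.2 sd [0.21 0.58 0.35] F [ 0.04 -0.24 -0.06] tau [-3.622e+01  2.286e+01  1.000e-02] pos [ 0.4775 -0.0133  0.1402] yaw 64.71 w 0.0845
t 11.72 pos [ 0.4775 -0.0132  0.1402] need [0.002  0.0034 0.0996] [ 0.002 -0.003  0.003] F [-0.    0.58 -0.48] T [ 0.001 -0.019 -0.02 ] w 0.0845 jv 0.002
t 11.72 pos [ 0.4775 -0.0132  0.1402] need [ 0.1414 -0.0618  0.0996] [ 0.001 -0.003 -0.797] F [-0.    0.58 -0.48] T [ 0.001 -0.019 -0.02 ] w 0.0845 jv 0.002
```

Call:
move_arm:
  moves:
    - [[0.002,0.002,0.05,0,0,0,-1],[0.02,-0.008,0.05,0,0,-0.13,-1],[0.03,-0.014,0,0,0,-0.17,-1],[0.03,-0.014,0,0,0,-0.17,-1],[0.03,-0.014,0,0,0,-0.17,-1],[0.02,-0.01,0,0,0,-0.15,-1],[0,0,0,0,0,0,-1]]

```text
clock: 12.3
eef_pos: [0.545, -0.0437, 0.1939]
tool_rot: [0.423, 0.906, 0.001, -0.0]
ft_force: [0.2, -0.7, 0.1]
grip_width: 0.0854
```

```bash
python3 -c "
from h import *
need(H[0],H[1],.103,64.8-24)
c=snap('wrist','w7')
"
```

```text
t 12.3 pos [ 0.545  -0.0437  0.1939] need [ 0.0065 -0.0008 -0.1817] [-0.003 -0.     0.029] F [ 0.22 -0.67  0.09] T [-0.034 -0.037 -0.043] w 0.0854 jv 0.047
```

View pics/w7.png

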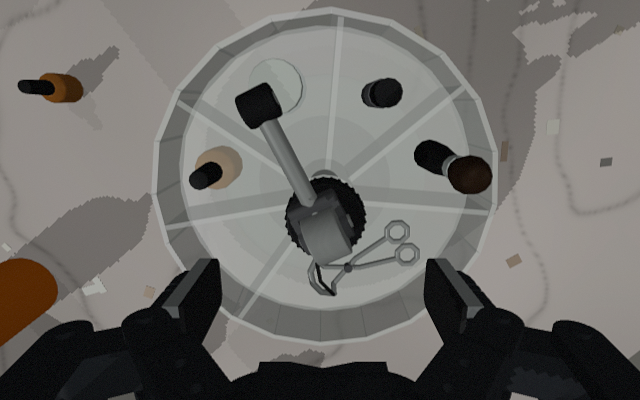

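Call:
move_arm:
  moves:
    - [[0.006,-0.001,-0.05,0,0,0.029,-1],[0,0,-0.06,0,0,0,-1],[0,0,-0.05,0,0,0,-1],[0,0,0,0,0,0,-1]]

```text
clock: 12.68
eef_pos: [0.5459, -0.043, 0.1138]
tool_rot: [0.41, 0.912, 0.001, 0.001]
ft_force: [-0.7, 0.9, -1.1]
grip_width: 0.0853
```

```bash
python3 -c "
from h import *
need(H[0],H[1],.103,64.8-24)
"
```

```text
t 12.68 pos [ 0.5459 -0.043   0.1138] need [ 0.0045 -0.0023 -0.0215] [-0.003  0.006 -0.025] F [-0.71  0.93 -1.08] T [-0.033  0.139 -0.001] w 0.0853 jv 0.06
```

Call:
move_arm:
  moves:
    - [[0.0045,-0.0023,-0.02,0,0,-0.02,-1],[0,0,0,0,0,0,-1],[0,0,0,0,0,0,-0.6]]

```text
clock: 12.93
eef_pos: [0.5468, -0.0434, 0.1042]
tool_rot: [0.414, 0.91, 0.001, 0.0]
ft_force: [0.6, -0.1, 0.0]
grip_width: 0.075
```

```bash
python3 -c "
from h import *
need(H[0],H[1],.103,64.8-24)
c=snap('wrist','w8')
s=snap('side','s8')
cv2.imwrite('pics/w8c.png',np.vstack([cv2.convertScaleAbs(c['pixels'][150:400,145:495,::-1],alpha=2),cv2.resize(s['pixels'][160:250,270:410,::-1],(350,225))]))
"
```

```text
t 12.93 pos [ 0.5468 -0.0434  0.1042] need [ 0.0028 -0.0013 -0.0024] [-0.004  0.002 -0.01 ] F [ 0.64 -0.08  0.04] T [-0.027 -0.017 -0.044] w 0.075 jv 0.012
```

View pics/w8c.png

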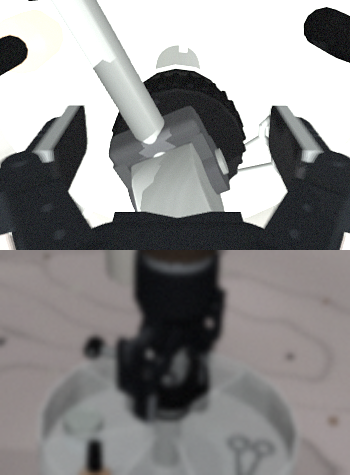

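Call:
move_arm:
  moves:
    - [[0.0015,-0.0008,-0.002,0,0,0,-0.3],[0,0,0,0,0,0,0],[0,0,0,0,0,0,0.5],[0,0,0,0,0,0,1],[0,0,0,0,0,0,1]]

```text
clock: 13.45
eef_pos: [0.5482, -0.0446, 0.1057]
tool_rot: [0.414, 0.91, 0.001, 0.002]
ft_force: [0.1, -0.2, -2.0]
grip_width: 0.0484
```

```bash
python3 -c "
from h import *
need(H[0],H[1],.103,64.8+24)
c=snap('wrist','w9')
s=snap('side','s9')
cv2.imwrite('pics/w9c.png',np.vstack([cv2.convertScaleAbs(c['pixels'][150:400,145:495,::-1],alpha=2),cv2.resize(s['pixels'][160:250,270:410,::-1],(350,225))]))
"
```

```text
t 13.45 pos [ 0.5482 -0.0446  0.1057] need [ 0.      0.0011 -0.0054] [-0.003  0.006  1.59 ] F [ 0.08 -0.23 -2.03] T [-0.033  0.072 -0.037] w 0.0484 jv 0.002
```

View pics/w9c.png

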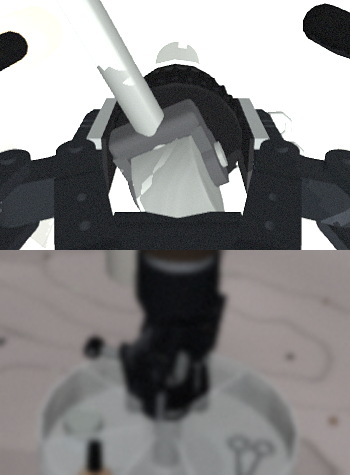

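Call:
move_arm:
  moves:
    - [[0,0,0,0,0,0.1,1],[0,0,0.0002,0,0,0.2,1],[0,0,0.0002,0,0,0.2,1],[0,0,0.0002,0,0,0.2,1]]

```text
clock: 13.88
eef_pos: [0.5486, -0.0442, 0.1061]
tool_rot: [0.235, 0.972, 0.002, 0.001]
ft_force: [0.2, 0.9, -3.4]
grip_width: 0.0483
```

```bash
python3 -c "
from h import *
need(H[0],H[1],.103,64.8+24)
s=snap('side','s10');snap('scene','c10')
cv2.imwrite('pics/s10c.png',cv2.resize(s['pixels'][160:290,270:410,::-1],(700,650)))
"
```

```text
t 13.88 pos [ 0.5486 -0.0442  0.1061] need [-0.0007  0.0002 -0.0061] [-0.007  0.006  0.868] F [ 0.2   0.94 -3.4 ] T [ 0.033 -0.039 -0.324] w 0.0483 jv 1.299
```

View pics/s10c.png

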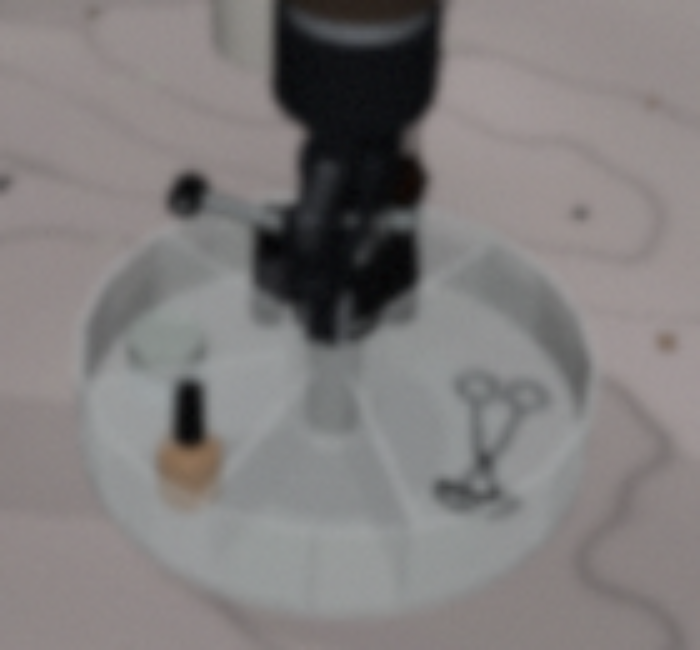

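Call:
move_arm:
  moves:
    - [[0,0,0.0002,0,0,0.2,1],[0,0,0.0002,0,0,0.2,1],[0,0,0.0002,0,0,0.2,1],[0,0,0.0002,0,0,0.12,1],[0,0,0,0,0,0,1]]

```text
clock: 14.4
eef_pos: [0.5487, -0.0436, 0.1064]
tool_rot: [0.052, 0.999, 0.003, 0.001]
ft_force: [0.0, 1.3, -1.9]
grip_width: 0.0482
```

```bash
python3 -c "
from h import *
need(H[0],H[1],.103,64.8+24)
feel(1)
"
```

```text
t 14.4 pos [ 0.5487 -0.0436  0.1064] need [-0.001  -0.0009 -0.0068] [-0.01   0.004  0.157] F [ 0.04  1.33 -1.88] T [-0.079  0.054 -0.191] w 0.0482 jv 0.06
t 14.45 th -1.5825 r 0.0229 lat -0.0007 Ftan 0.97 Frad 2.77 Flat 0.01 sd [0. 0. 0.] F [-0.85  0.39 -2.78] tau [-44.96  23.54  -0.05] pos [ 0.5487 -0.0436  0.1064] yaw 84.0 w 0.0483
```

Call:
move_arm:
  moves:
    - [[0,0,0,0,0,0,0.0],[0,0,0,0,0,0,-0.6],[0,0,0,0,0,0,-0.6],[-0.001,0,-0.004,0,0,-0.15,-0.6],[0,0,0,0,0,-0.2,-0.6],[0,0,0,0,0,-0.2,-0.6],[0,0,0,0,0,-0.2,-0.6],[0,0,0,0,0,-0.2,-0.6]]

```text
clock: 15.12
eef_pos: [0.5514, -0.0439, 0.1078]
tool_rot: [0.312, 0.95, 0.002, 0.006]
ft_force: [-0.2, -1.1, -0.0]
grip_width: 0.0682
```

```bash
python3 -c "
from h import *
need(H[0],H[1],.104,39)
"
```

```text
t 15.12 pos [ 0.5514 -0.0439  0.1078] need [-0.0063 -0.0003 -0.0075] [ 0.002  0.023 -0.487] F [-0.2  -1.13 -0.  ] T [ 0.025 -0.022 -0.002] w 0.0682 jv 1.327
```

Call:
move_arm:
  moves:
    - [[-0.005,0,-0.005,0,0.02,-0.2,-0.6],[0,0,0,0,0,-0.15,-0.6],[0,0,0,0,0,0,-0.6]]

```text
clock: 15.37
eef_pos: [0.5506, -0.0441, 0.1074]
tool_rot: [0.405, 0.914, 0.001, 0.003]
ft_force: [0.6, -0.8, 0.0]
grip_width: 0.068
```

```bash
python3 -c "
from h import *
need(H[0],H[1],.104,39)
"
```

```text
t 15.37 pos [ 0.5506 -0.0441  0.1074] need [-0.0048 -0.     -0.0067] [ 0.002  0.011 -0.109] F [ 0.57 -0.81  0.01] T [-0.04   0.018  0.056] w 0.068 jv 0.038
```

Call:
move_arm:
  moves:
    - [[-0.0048,0,-0.006,0,0.01,-0.11,-0.6],[0,0,0,0,0,0,-0.4],[0,0,0,0,0,0,0.3],[0,0,0,0,0,0,1],[0,0,0,0,0,0,1]]

```text
clock: 15.78
eef_pos: [0.5484, -0.0452, 0.1066]
tool_rot: [0.428, 0.904, -0.001, 0.002]
ft_force: [1.6, 1.5, -4.5]
grip_width: 0.0479
```

```bash
python3 -c "
from h import *
need(H[0],H[1],.104,39)
feel(1)
"
```

```text
t 15.78 pos [ 0.5484 -0.0452  0.1066] need [-0.0005  0.0022 -0.0052] [ 0.008  0.005 -0.01 ] F [ 1.63  1.51 -4.53] T [ 0.015 -0.12  -0.138] w 0.0479 jv 0.017
t 15.83 th -1.6006 r 0.0228 lat 0.0009 Ftan -0.03 Frad -0.72 Flat -0.6 sd [0. 0. 0.] F [0.25 0.54 0.72] tau [-43.96  23.07  -0.25] pos [ 0.5484 -0.0452  0.1065] yaw 39.28 w 0.0484
```

Call:
move_arm:
  moves:
    - [[0,0,0,0,0,0.12,1],[0,0,0.0002,0,0,0.22,1],[0,0,0.0002,0,0,0.22,1],[0,0,0.0002,0,0,0.22,1],[0,0,0.0002,0,0,0.22,1],[0,0,0.0002,0,0,0.22,1],[0,0,0.0002,0,0,0.22,1],[0,0,0.0002,0,0,0.12,1]]

```text
clock: 16.5
eef_pos: [0.5493, -0.0436, 0.1073]
tool_rot: [0.013, 1.0, 0.001, 0.002]
ft_force: [-0.7, 1.2, -1.0]
grip_width: 0.0483
```

```bash
python3 -c "
from h import *
need(H[0],H[1],.104,90.9)
feel(2)
"
```

```text
t 16.5 pos [ 0.5493 -0.0436  0.1073] need [-0.0022 -0.0009 -0.0067] [-0.005  0.009  0.08 ] F [-0.68  1.23 -0.99] T [-0.07   0.159 -0.294] w 0.0483 jv 0.765
t 16.6 th -1.6078 r 0.022 lat -0.0008 Ftan 1.35 Frad -0.36 Flat -0.38 sd [0.76 0.11 0.28] F [-1.07  0.92  0.31] tau [-43.71  23.13  -0.31] pos [ 0.5493 -0.0437  0.1073] yaw 88.21 w 0.0481
```

Call:
move_arm:
  moves:
    - [[0,0,0,0,0,0,0.0],[0,0,0,0,0,0,-1],[0,0,0,0,0,0,-1],[-0.001,0,0.04,0,0,0,-1],[0,0,0.06,0,0,-0.1,-1],[-0.015,0.007,0.06,0,0,-0.15,-1],[-0.035,0.016,0,0,0,-0.17,-1],[-0.035,0.016,0,0,0,-0.17,-1]]

```text
clock: 17.27
eef_pos: [0.5082, -0.0248, 0.1889]
tool_rot: [0.179, 0.984, 0.003, 0.004]
ft_force: [-0.8, -0.3, -0.6]
grip_width: 0.0854
```

Call:
move_arm:
  moves:
    - [[-0.035,0.016,0,0,0,-0.15,-1],[-0.015,0.007,0,0,0,0,-1],[0,0,0,0,0,0,-1]]

```text
clock: 17.52
eef_pos: [0.4817, -0.0122, 0.1915]
tool_rot: [0.22, 0.976, 0.003, 0.006]
ft_force: [-0.5, 0.2, -0.4]
grip_width: 0.0854
```

```bash
python3 -c "
from h import *
need(.4785,-.0118,.139,65)
c=snap('wrist','w11')
"
```

```text
t 17.52 pos [ 0.4817 -0.0122  0.1915] need [-0.0065  0.0008 -0.1051] [-0.007  0.025  0.013] F [-0.54  0.17 -0.44] T [-0.074  0.038 -0.019] w 0.0854 jv 0.011
```

View pics/w11.png

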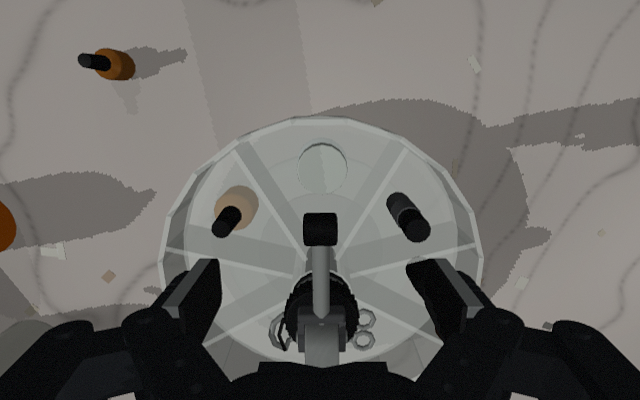

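Call:
move_arm:
  moves:
    - [[-0.004,0,-0.035,0,0.015,0.01,-1],[-0.003,0,-0.045,0,0.01,0,-1],[0,0,-0.015,0,0,0,-1],[0,0,0,0,0,0,-1]]

```text
clock: 17.9
eef_pos: [0.484, -0.0136, 0.1442]
tool_rot: [0.215, 0.977, 0.002, 0.004]
ft_force: [-0.5, -0.0, -0.3]
grip_width: 0.0855
```

```bash
python3 -c "
from h import *
need(.4785,-.0118,.139,65)
"
```

```text
t 17.9 pos [ 0.484  -0.0136  0.1442] need [-0.0111  0.0035 -0.0105] [-0.004  0.016 -0.006] F [-0.54 -0.01 -0.26] T [-0.009  0.026 -0.023] w 0.0855 jv 0.022
```

Call:
move_arm:
  moves:
    - [[-0.011,0.003,-0.01,0,0.012,0,-0.8],[0,0,0,0,0,0,-0.4],[0,0,0,0,0,0,0],[0,0,0,0,0,0,0.2]]

```text
clock: 18.23
eef_pos: [0.48, -0.0126, 0.1395]
tool_rot: [0.215, 0.977, 0.001, 0.001]
ft_force: [0.0, -0.1, -0.4]
grip_width: 0.0416
```

```bash
python3 -c "
from h import *
need(.4785,-.0118,.139,65)
c=snap('wrist','w12')
cv2.imwrite('pics/w12c.png',cv2.convertScaleAbs(c['pixels'][200:400,150:500,::-1],alpha=2))
"
```

```text
t 18.23 pos [ 0.48   -0.0126  0.1395] need [-0.0031  0.0016 -0.0011] [-0.004  0.004 -0.007] F [ 0.02 -0.07 -0.4 ] T [-0.04   0.029 -0.009] w 0.0416 jv 0.019
```

View pics/w12c.png

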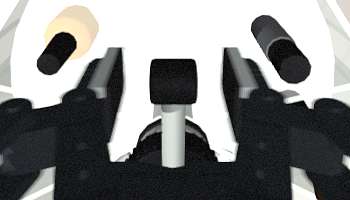

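Call:
move_arm:
  moves:
    - [[-0.003,0.0015,0,0,0,0,0.5],[0,0,0,0,0,0,1],[0,0,0,0,0,0,1],[0,0,0,0,0,0,1]]

```text
clock: 18.62
eef_pos: [0.4792, -0.012, 0.141]
tool_rot: [0.215, 0.977, 0.001, 0.002]
ft_force: [-0.8, -0.5, -0.9]
grip_width: 0.0167
```

```bash
python3 -c "
from h import *
feel(3)
plan([.2,.3,.4,.5,.6,.7,.8,.9])
"
```

```text
t 18.77 th 0.1523 r 0.077 lat -0.0001 Ftan 0.38 Frad -0.34 Flat 0.49 sd [0.46 0.27 0.49] F [ 0.15 -0.61  0.32] tau [-36.38  23.15  -0.12] pos [ 0.4792 -0.012   0.141 ] yaw 65.21 w 0.0168
0.2 [-0.0006, 0.0001, 0.0077]
0.3 [0.0035, -0.0016, 0.0151]
0.4 [0.0048, -0.0023, 0.0146]
0.5 [0.0062, -0.0029, 0.014]
0.6 [0.0074, -0.0034, 0.0133]
0.7 [0.0086, -0.004, 0.0124]
0.8 [0.0096, -0.0045, 0.0114]
0.9 [0.0106, -0.0049, 0.0103]
```

Call:
move_arm:
  moves:
    - [[0.001,-0.0005,0.012,0,0,0,1],[0.003,-0.0015,0.0145,0,0,0,1],[0.0045,-0.002,0.014,0,0,0,1],[0.006,-0.003,0.0135,0,0,0,1],[0.0075,-0.0035,0.0125,0,0,0,1],[0.0085,-0.004,0.0115,0,0,0,1],[0.0095,-0.0045,0.0105,0,0,0,1]]

```text
clock: 19.35
eef_pos: [0.5033, -0.0232, 0.1893]
tool_rot: [0.215, 0.977, 0.001, 0.005]
ft_force: [5.8, -0.7, -9.4]
grip_width: 0.0169
```

```bash
python3 -c "
from h import *
feel(1)
plan([1.,1.1,1.2,1.3,1.4,1.45])
"
```

```text
t 19.4 th 0.9058 r 0.0776 lat -0.0001 Ftan 1.65 Frad -2.12 Flat 1.55 sd [0. 0. 0.] F [ 1.71 -2.51 -0.65] tau [-38.28  21.82   0.9 ] pos [ 0.5048 -0.0238  0.1904] yaw 65.17 w 0.0169
1.0 [0.0104, -0.0051, 0.0091]
1.1 [0.0123, -0.0057, 0.0078]
1.2 [0.0129, -0.006, 0.0064]
1.3 [0.0134, -0.0062, 0.0049]
1.4 [0.0138, -0.0064, 0.0034]
1.45 [0.007, -0.0032, 0.0011]
```

Call:
move_arm:
  moves:
    - [[0.0085,-0.004,0.007,0,0,0,1],[0.011,-0.005,0.006,0,0,0,1],[0.012,-0.0055,0.005,0,0,0,1],[0.0125,-0.006,0.004,0,0,0,1],[0.0085,-0.004,0.002,0,0,0,1]]

```text
clock: 19.82
eef_pos: [0.5301, -0.0355, 0.2048]
tool_rot: [0.215, 0.977, 0.002, 0.002]
ft_force: [-1.1, 0.2, 1.5]
grip_width: 0.0173
```

```bash
python3 -c "
from h import *
feel(4)
plan([1.45,1.5,1.55,1.6,1.65,1.7])
"
```

```text
t 20.02 th 1.3182 r 0.078 lat -0.0002 Ftan 0.88 Frad 5.01 Flat -0.03 sd [0.37 0.38 0.51] F [-0.35  0.2   5.07] tau [-37.98  23.38  -0.29] pos [ 0.5306 -0.0358  0.2049] yaw 65.21 w 0.0171
1.45 [0.0192, -0.0092, 0.0041]
1.5 [0.007, -0.0033, 0.0007]
1.55 [0.0071, -0.0033, 0.0004]
1.6 [0.0071, -0.0033, -0.0]
1.65 [0.0071, -0.0033, -0.0004]
1.7 [0.007, -0.0033, -0.0008]
```

Call:
move_arm:
  moves:
    - [[0.006,-0.003,0.003,0,0,0,1],[0.007,-0.0035,0.0015,0,0,0,1],[0.0065,-0.003,0.0005,0,0,0,1],[0.0035,-0.0015,0.0,0,0,0,1]]

```text
clock: 20.35
eef_pos: [0.5411, -0.0406, 0.2071]
tool_rot: [0.214, 0.977, 0.002, 0.002]
ft_force: [-0.8, -0.0, 3.7]
grip_width: 0.0168
```

```bash
python3 -c "
from h import *
feel(5)
plan([1.55,1.6,1.65,1.7])
"
```

```text
t 20.6 th 1.4731 r 0.0782 lat -0.0002 Ftan 0.1 Frad 3.85 Flat 0.44 sd [0.35 0.4  0.5 ] F [-0.44 -0.28  3.84] tau [-39.37  23.46  -0.08] pos [ 0.5414 -0.0407  0.2071] yaw 65.26 w 0.017
1.55 [0.0111, -0.0056, 0.0004]
1.6 [0.0071, -0.0033, -0.0]
1.65 [0.0071, -0.0033, -0.0004]
1.7 [0.007, -0.0033, -0.0008]
```

Call:
move_arm:
  moves:
    - [[0.0065,-0.003,0.002,0,0,0,1],[0.0065,-0.003,0.001,0,0,0,1],[0.005,-0.0025,0.0,0,0,0,1]]

```text
clock: 20.85
eef_pos: [0.5491, -0.0443, 0.2077]
tool_rot: [0.214, 0.977, 0.002, 0.001]
ft_force: [-1.0, 0.4, 5.5]
grip_width: 0.0168
```

```bash
python3 -c "
from h import *
feel(6)
plan([1.65,1.7,1.75,1.8])
"
```

```text
t 21.15 th 1.5883 r 0.0784 lat -0.0002 Ftan 0.44 Frad 2.28 Flat 0.1 sd [0.32 0.27 0.33] F [ 0.39 -0.29  2.27] tau [-41.04  23.84   0.1 ] pos [ 0.5495 -0.0445  0.2077] yaw 65.28 w 0.0166
1.65 [0.009, -0.0045, -0.0013]
1.7 [0.007, -0.0033, -0.0008]
1.75 [0.007, -0.0032, -0.0012]
1.8 [0.0069, -0.0032, -0.0016]
```

Call:
move_arm:
  moves:
    - [[0.0065,-0.003,0.0005,0,0,0,1],[0.0065,-0.003,-0.0005,0,0,0,1],[0.006,-0.003,-0.001,0,0,0,1]]

```text
clock: 21.4
eef_pos: [0.5576, -0.0483, 0.2072]
tool_rot: [0.214, 0.977, 0.003, -0.0]
ft_force: [-1.7, 1.4, 4.4]
grip_width: 0.0168
```

```bash
python3 -c "
from h import *
feel(6)
plan([1.75,1.8,1.85,1.9])
"
```

```text
t 21.7 th 1.7098 r 0.0786 lat -0.0002 Ftan -1.14 Frad 3.85 Flat -0.23 sd [0.35 0.43 0.34] F [-0.44  0.46  3.97] tau [-41.2   23.78  -0.24] pos [ 0.5582 -0.0485  0.2072] yaw 65.31 w 0.0166
1.75 [0.0056, -0.003, -0.0023]
1.8 [0.0069, -0.0032, -0.0016]
1.85 [0.0068, -0.0032, -0.002]
1.9 [0.0067, -0.0031, -0.0023]
```

Call:
move_arm:
  moves:
    - [[0.0065,-0.003,-0.0005,0,0,0,1],[0.007,-0.003,-0.0015,0,0,0,1],[0.007,-0.003,-0.002,0,0,0,1]]

```text
clock: 21.95
eef_pos: [0.567, -0.0526, 0.2054]
tool_rot: [0.213, 0.977, 0.003, -0.001]
ft_force: [-3.4, 1.0, 5.8]
grip_width: 0.0167
```

```bash
python3 -c "
from h import *
feel(6)
plan([1.85,1.9,1.95,2.,2.05])
"
```

```text
t 22.25 th 1.8424 r 0.0789 lat -0.0002 Ftan -2.72 Frad 4.44 Flat 0.32 sd [0.77 0.39 0.8 ] F [-1.43  0.31  5.01] tau [-41.69  23.95  -0.64] pos [ 0.5675 -0.0528  0.2053] yaw 65.34 w 0.0172
1.85 [0.0006, -0.0008, -0.0021]
1.9 [0.0067, -0.0031, -0.0023]
1.95 [0.0066, -0.0031, -0.0027]
2.0 [0.0065, -0.003, -0.0031]
2.05 [0.0064, -0.003, -0.0034]
```

Call:
move_arm:
  moves:
    - [[0.0065,-0.003,-0.001,0,0,0,1],[0.007,-0.003,-0.002,0,0,0,1],[0.007,-0.003,-0.0025,0,0,0,1],[0.0065,-0.003,-0.003,0,0,0,1]]

```text
clock: 22.58
eef_pos: [0.5791, -0.0582, 0.2008]
tool_rot: [0.213, 0.977, 0.003, -0.004]
ft_force: [-5.1, 2.2, 6.9]
grip_width: 0.0168
```

```bash
python3 -c "
from h import *
feel(6)
plan([2.05,2.1,2.15,2.2,2.25])
"
```

```text
t 22.88 th 2.0202 r 0.0792 lat -0.0002 Ftan -4.98 Frad 3.41 Flat 0.15 sd [0.68 0.64 0.33] F [-2.79  1.13  5.24] tau [-42.85  24.37  -1.04] pos [ 0.5795 -0.0584  0.2006] yaw 65.37 w 0.017
2.05 [0.0029, -0.0018, -0.0043]
2.1 [0.0062, -0.0029, -0.0038]
2.15 [0.006, -0.0028, -0.0041]
2.2 [0.0058, -0.0027, -0.0044]
2.25 [0.0056, -0.0026, -0.0047]
```

Call:
move_arm:
  moves:
    - [[-0.0035,0.0015,0.001,0,0,0,1],[-0.006,0.003,0.002,0,0,0,1],[-0.006,0.003,0.002,0,0,0,1],[-0.0055,0.0025,0.0015,0,0,0,1]]

```text
clock: 23.22
eef_pos: [0.5709, -0.0544, 0.2043]
tool_rot: [0.214, 0.977, 0.003, -0.002]
ft_force: [-1.8, 0.3, 5.1]
grip_width: 0.0168
```

```bash
python3 -c "
from h import *
feel(6)
plan([1.85,1.8,1.75,1.7])
"
```

```text
t 23.52 th 1.8856 r 0.0789 lat -0.0002 Ftan -4.88 Frad 4.75 Flat 0.42 sd [0.15 0.71 0.72] F [-3.05  0.95  6.03] tau [-41.49  24.2   -1.12] pos [ 0.5705 -0.0542  0.2043] yaw 65.34 w 0.0168
1.85 [-0.0056, 0.0022, -0.0001]
1.8 [-0.0068, 0.0032, 0.002]
1.75 [-0.0069, 0.0032, 0.0016]
1.7 [-0.007, 0.0032, 0.0012]
```

```bash
sed -i 's/^Z0=.1293/Z0=.1303/; s/^H=np.array(\[.5482,-.0441\])/H=np.array([.5482+.001,-.0441-.00046])/' h.py
python3 -c "
from h import *
feel(1)
plan([1.9,2.,2.1,2.2,2.3,2.4,2.5])
"
```

```text
t 23.57 th 1.8768 r 0.0776 lat -0.0002 Ftan -5.08 Frad 5.07 Flat 0.36 sd [0. 0. 0.] F [-3.15  1.07  6.37] tau [-41.39  24.14  -1.16] pos [ 0.5705 -0.0543  0.2043] yaw 65.34 w 0.0171
1.9 [0.0032, -0.0019, -0.0004]
2.0 [0.0131, -0.0061, -0.0058]
2.1 [0.0126, -0.0058, -0.0072]
2.2 [0.0118, -0.0055, -0.0085]
2.3 [0.011, -0.0051, -0.0098]
2.4 [0.0101, -0.0047, -0.011]
2.5 [0.009, -0.0042, -0.012]
```

Call:
move_arm:
  moves:
    - [[0.006,-0.003,-0.001,0,0,0,1],[0.0115,-0.005,-0.0045,0,0,0,1],[0.012,-0.0055,-0.0065,0,0,0,1],[0.0115,-0.0055,-0.008,0,0,0,1],[0.011,-0.005,-0.0095,0,0,0,1]]

```text
clock: 23.98
eef_pos: [0.5946, -0.0654, 0.1902]
tool_rot: [0.213, 0.977, 0.003, -0.005]
ft_force: [-5.0, 1.6, 7.0]
grip_width: 0.0171
```

```bash
python3 -c "
from h import *
feel(4)
plan([2.4,2.5,2.6,2.7,2.8])
"
```

```text
t 24.18 th 2.2787 r 0.078 lat -0.0002 Ftan -6.78 Frad 2.6 Flat -0.37 sd [0.07 0.36 0.21] F [-2.98  1.8   6.38] tau [-43.92  23.95  -1.03] pos [ 0.5953 -0.0657  0.1895] yaw 65.4 w 0.017
2.4 [0.0127, -0.0065, -0.0137]
2.5 [0.009, -0.0042, -0.012]
2.6 [0.0079, -0.0037, -0.0129]
2.7 [0.0067, -0.0031, -0.0137]
2.8 [0.0054, -0.0025, -0.0144]
```

Call:
move_arm:
  moves:
    - [[0.0095,-0.0045,-0.0095,0,0,0,1],[0.0095,-0.0045,-0.0115,0,0,0,1],[0.0085,-0.004,-0.0125,0,0,0,1],[0.0075,-0.0035,-0.0135,0,0,0,1],[0.006,-0.003,-0.014,0,0,0,1]]

```text
clock: 24.6
eef_pos: [0.6146, -0.0746, 0.1605]
tool_rot: [0.213, 0.977, 0.004, -0.007]
ft_force: [-3.4, 1.5, 5.6]
grip_width: 0.0166
```

```bash
python3 -c "
from h import *
feel(2)
plan([2.8,2.9,3.,3.1,3.2])
"
```

```text
t 24.7 th 2.7628 r 0.078 lat -0.0003 Ftan -4.66 Frad -0.38 Flat -0.47 sd [0.49 0.5  0.1 ] F [-1.69  1.3   4.19] tau [-4.898e+01  2.409e+01 -4.000e-02] pos [ 0.6151 -0.0748  0.1592] yaw 65.43 w 0.0169
2.8 [0.0018, -0.0014, -0.006]
2.9 [0.0041, -0.0019, -0.0149]
3.0 [0.0027, -0.0013, -0.0153]
3.1 [0.0013, -0.0006, -0.0155]
3.2 [-0.0001, 0.0001, -0.0156]
```

Call:
move_arm:
  moves:
    - [[0.004,-0.002,-0.011,0,0,0,1],[0.004,-0.002,-0.0145,0,0,0,1],[0.003,-0.0015,-0.015,0,0,0,1],[0.001,-0.0005,-0.014,0,0,0,1],[0,0,-0.008,0,0,0,1]]

```text
clock: 25.12
eef_pos: [0.6197, -0.077, 0.1254]
tool_rot: [0.213, 0.977, 0.005, -0.009]
ft_force: [-0.6, 1.4, -0.0]
grip_width: 0.017
```

```bash
python3 -c "
from h import *
feel(2)
plan([3.22])
"
```

```text
t 25.22 th -3.0731 r 0.0777 lat -0.0003 Ftan 2.38 Frad -0.75 Flat -1.21 sd [0.68 0.4  0.15] F [-0.32  1.48 -2.32] tau [-51.64  24.6    0.1 ] pos [ 0.6196 -0.077   0.125 ] yaw 65.46 w 0.0168
3.22 [0.0002, -0.0006, -0.0022]
```

Call:
move_arm:
  moves:
    - [[0,0,-0.003,0,0,0,1],[0,0,-0.003,0,0,0,1]]

```text
clock: 25.38
eef_pos: [0.6197, -0.0769, 0.1243]
tool_rot: [0.212, 0.977, 0.005, -0.009]
ft_force: [-6.7, 2.4, 13.5]
grip_width: 0.0169
```

```bash
python3 -c "
from h import *
feel(3)
"
```

```text
t 25.53 th -3.0666 r 0.0778 lat -0.0003 Ftan -7.31 Frad -5.35 Flat 0.27 sd [0.59 0.59 0.23] F [-4.46  1.77  7.69] tau [-46.34  23.68  -1.78] pos [ 0.6197 -0.0769  0.1245] yaw 65.46 w 0.0169
```

The stop is felt: 13 N upward at θ≈3.22. I'm easing off and releasing.

Call:
move_arm:
  moves:
    - [[0,0,0.001,0,0,0,0.5],[0,0,0,0,0,0,-0.2],[0,0,0,0,0,0,-1],[0,0,0,0,0,0,-1],[0,0,0,0,0,0,-1]]

```text
clock: 25.95
eef_pos: [0.6218, -0.0787, 0.1265]
tool_rot: [0.213, 0.977, 0.003, -0.006]
ft_force: [0.2, -0.5, 0.3]
grip_width: 0.0687
```

```bash
python3 -c "
from h import *
feel(2)
c=snap('wrist','w20')
"
```

```text
t 26.05 th -3.0937 r 0.0802 lat 0.0004 Ftan 0.11 Frad -0.01 Flat 0.14 sd [0.57 0.03 0.16] F [-0.07 -0.12 -0.11] tau [-51.09  24.16   0.09] pos [ 0.6217 -0.0787  0.1265] yaw 65.44 w 0.0825
```

View pics/w20.png

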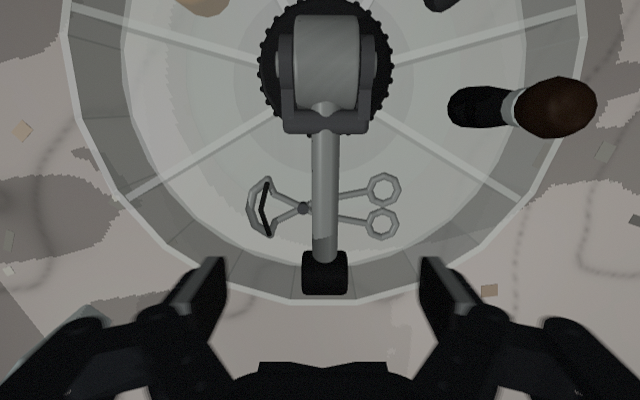

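The lever is over on the closed side with the barrel at (325,272), and nothing is touching it. I'm lifting clear and checking from the fixed cameras.

Call:
move_arm:
  moves:
    - [[0,0,0.05,0,0,0,-1],[0,0,0.07,0,0,0,-1],[0,0,0.07,0,0,0,-1],[-0.06,0.05,0.02,0,0,0,-1],[-0.06,0.05,0.02,0,0,0,-1],[-0.06,0.05,0.02,0,0,0,-1],[-0.06,0.05,0,0,0,0,-1],[-0.06,0.05,0,0,0,0,-1]]

```text
clock: 26.77
eef_pos: [0.4725, 0.045, 0.2516]
tool_rot: [0.218, 0.976, 0.004, -0.005]
ft_force: [0.3, 0.8, 0.7]
grip_width: 0.0852
```

Call:
move_arm:
  moves:
    - [[-0.04,0.06,0,0,0,0,-1],[-0.04,0.06,0,0,0,0,-1],[-0.04,0.06,0,0,0,0,-1],[0,0,0,0,0,0,-1],[0,0,0,0,0,0,-1]]

```text
clock: 27.18
eef_pos: [0.4029, 0.1418, 0.2537]
tool_rot: [0.214, 0.977, 0.005, -0.004]
ft_force: [0.2, -0.6, -0.0]
grip_width: 0.0857
```

```bash
python3 -c "
from h import *
s=snap('side','s21');c=snap('scene','c21')
a=load('scene0')['pixels'];b=load('side0')['pixels']
def cr(i,r): return cv2.convertScaleAbs(cv2.resize(i[r[0]:r[1],r[2]:r[3],::-1],(390,340),interpolation=cv2.INTER_CUBIC),alpha=1.5)
ra=(160,290,240,390);rb=(175,290,270,410)
cv2.imwrite('pics/cmp.png',cv2.resize(np.vstack([np.hstack([cr(a,ra),cr(c['pixels'],ra)]),np.hstack([cr(b,rb),cr(s['pixels'],rb)])]),(690,600)))
g=c['pixels'].max(2)
P=cloud(c);print(P[g<0].shape)
for n,cc in(('scene',c),('side',s)):
  print(n,'pred grip px',proj(cc,[*(H-.078*XP),.133]))
feel(1)
"
```

```text
(0, 3)
scene pred grip px (np.float64(296.5679250964201), np.float64(235.60204342123862))
side pred grip px (np.float64(370.3621910403926), np.float64(215.95969120389415))
t 27.33 th 0.5319 r 0.2429 lat -0.1067 Ftan 0.87 Frad -0.51 Flat 0.07 sd [0. 0. 0.] F [ 0.77 -0.43  0.5 ] tau [-30.3   25.12   0.08] pos [0.4042 0.1404 0.2535] yaw 65.02 w 0.0854
```

View pics/cmp.png

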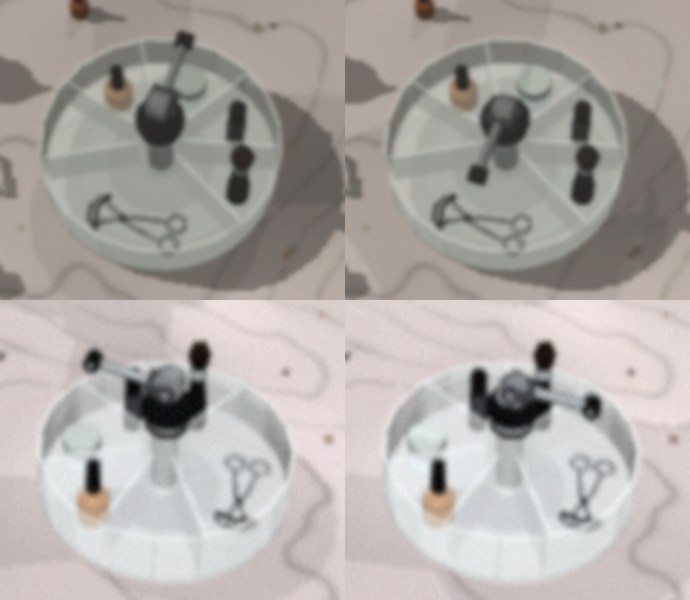

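Before and after match: dividers and toiletries are at the same pixels. The grip is at scene px (298,236), against a predicted (297,236) for the closed lever.

```bash
python3 -c "
from workcell import *
print(job_done())"
```

```text
the job is handed in; nothing more can be done
None
```

The organiser is locked: the cam lever lies closed on the far side, the gripper is clear, and I handed the job in at about 27 s.

- **First feel:** With the nut as found, the lever bit late, at about 1.90 rad. That meant the nut was roughly 1.7 rad too loose.
- **Nut:** I reopened the lever and screwed the nut up about 1.60 rad in two grips, never turning it while the lever was clamping.
- **Second feel:** The bite came at about 1.58–1.60 rad, just past upright, so the nut may be very slightly loose (about 0.1 rad). I judged that close enough and did not adjust it further.
- **Push while closing:** It was about 7 N at 2.28 rad and 4.7–5.1 N at 2.76 rad, as expected for a right nut. The lever then went over dead centre to its stop at 3.22 rad.

**Final checks:** The before and after pictures from both fixed cameras show the organiser facing the same way and the toiletries undisturbed. The grip is where a closed lever should put it, within about 1 pixel.

**Disagreement:** The force readings differed by about 1.5 N between pushing forward and coming back. I allowed for this when fitting the bite, which leaves it uncertain by about 0.02 rad.

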